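Shut the incubator drawer and present the next tray

TASK

The loaded tray is already in the incubator's drawer: first push the drawer fully shut. Then get the next empty tray ready: the blue tray on top of the nested pile clings to the trays below, so do not pull it straight up level but peel it: tip it up by its orange tab until that corner has come up well over a centimetre while the opposite corner is still seated, then lift it away and leave the rest of the pile sitting in its steel holder. Finish while holding the blue tray up, still and roughly level, centred about 15 cm above the green mat; leave the bottle, the tip box and the beaker where they stand.

Things in the scene. Friction and masses are not known exactly. Their poses are not given: they have to be found in the camera images.
- incubator_drawer0 (a joint): opening of the incubator's drawer in m: 0 = fully shut, grows as it comes out towards -x of the incubator (starts 0.07 to 0.12; stop at 0). It slides with about 1 N of friction and has no latch or spring.
- incubator_drawer0_handle (a point): middle of the steel bar handle on the dark-blue drawer front; the bar is 100 mm long, about 10 mm thick, level, parallel to the front, its centre line 35 mm before the front, about 82 mm above the bench. Its x axis points straight into the incubator: pushing along +x of this frame (level) shuts the drawer; moves with the drawer.
- incubator: white plate incubator, 210 deep (x) x 200 wide (y) x 120 mm high, fixed to the bench; origin: centre of its underside, its x axis points away from the drawer front, so the drawer opens along -x.
- tray: the blue empty formed tray on top of the pile: rim 130 (x) x 90 (y) mm, 4 mm thick, under it a tub 18 mm deep; mass about 90 g; origin: centre of the tub's underside, z up; the rim's underside is 18 mm and its top 22 mm above the origin. At the start the origin is 32 mm above the bench. The upright orange tab stands on its +x +y corner. Four small sprung dimples in the tray below cling to its tub near the corners, each with about 2 N over the first 5 to 10 mm of lift.
- tab_grip (a point): point to grip on the upright orange tab, on its centre line, 18 mm above the rim's top (72 mm above the bench at the start), at (66, 46, 40) mm in the tray's frame. The tab is a plate 9 mm thick, 26 mm long, rising 32 mm above the rim's top (its upper edge is 14 mm above this point); its long side lies along the tray's diagonal, at 0.605 rad from the tray's x axis, so the fingers close across the diagonal. A small ear of the rim lies beneath it.
- tab_corner (a point): the tray's rim corner by the tab, rim underside, at (65, 45, 18) mm in the tray's frame.
- far_corner (a point): the opposite rim corner, rim underside, at (-65, -45, 18) mm in the tray's frame; the tray turns about it while it is peeled. A tray gripped firmly hardly turns between the fingers, so the gripper has to tilt along with it, by about 0.1 to 0.2 rad.
- pile: the rest of the nested trays, pale grey-white, one heavy loose block of 126 x 86 x 44 mm, about 0.88 kg; origin: centre of its underside; its rim, at 44 mm, carries the blue tray's rim. It must stay in the holder.
- holder: steel nest 150 x 110 mm fixed to the bench, floor 6 mm thick, lips up to 14 mm; origin: centre of its underside. The pile stands in it with 2 to 3 mm of play.
- mat: green hand-over mat 140 x 140 x 3 mm, fixed; origin: centre of its underside.
- bottle: amber bottle, 60 mm diameter, 140 mm high; bystander; origin under its centre.
- tip_box: grey and yellow pipette tip box 120 x 85 x 65 mm; bystander; origin under its centre.
- beaker: glass beaker 64 mm diameter, 85 mm high; bystander; origin under its centre.
Mind the look-alikes: they are no part of the job. Of the things shaped like the tray, the blue one is meant.

How it is judged:
By the outcome, as a careful person would: the job done as asked, in the order asked, and still so for the second after the job is handed in, while the arm keeps its last pose, push and grip.
It also fails if it takes over 64 s, if anything falls off the work surface, if the arm or the gripper's body presses on something with over 40 N, if the wrist force passes 120 N, or if a joint passes its speed limit or range.

ROBOT

A 7-joint arm with a two-finger parallel gripper is mounted at the origin on the work surface. World frame = base frame: x ahead of the robot, y to its left, z up, the work surface at z = 0. Lengths are in m, angles in rad, forces in N, time in s.
With the tool pointing down it reaches from about 0.35 to 0.9 m from the base axis. Payload 7.2 kg.
Tool frame: the origin (TCP) lies at the very end of the fingers, on their centre line; the grasp point (between the pads) lies bot.grasp_offset behind it (bot.grasp_offset is the distance from the TCP to the grasp point, in m); z points along the fingers, y is the direction in which the jaws open and shut (so a half turn about z gives the same grasp; the last joint's range is limited). The gripper opens to 88 mm and grips with 3 to 60 N. Pads are 20 mm wide; open, the fingers measure 115 mm over their backs; the gripper's body (75 mm by 178 mm) begins 61 mm behind the grasp point.
Start: joints at [1.051, 0.411, -0.013, 1.596, 0.006, 1.134, -0.082], TCP at [0.273, -0.562, 0.183] pointing down, gripper open.
Joint ranges: [-2.95, 2.95], [-0.29, 1.99], [-1.47, 1.44], [0.14, 2.54], [-1.03, 4.17], [0.13, 1.85], [-2.86, 2.86]. Speed limits (rad/s): [2.39, 2.39, 3.01, 3.01, 3.14, 3.14, 3.14].

INTERFACE

Orientations are given as a unit quaternion [w, x, y, z].
In Python, from bench import monitor, viewer, bot gives the robot as it stands.
- The arm moves only by the tool apply_moves, never from a script. Its argument "moves" is a list of rows, each an object of numbers: "tx", "ty", "tz": the shift along the tool's x, y, z in cm; "spin": the turn about the tool's z in rad; "hand": the opening, from -1 (shut) to 1 (fully open). In form: [{"tx": .., "ty": .., "tz": .., "spin": .., "hand": ..}, ...]. A call has 1 to 8 rows; each row is the pose to reach, as a shift and turn from the pose measured when the call began, along the tool's axes at that moment; what a row does not reach only later rows make up. A row lasts 1/10 s, in which the tool goes at most 50 mm and 8.59 degrees, less where a joint would pass 70% of its speed; a pose out of reach is approached as far as the arm can. A call with a gripper value outside its range is refused whole. The fingers move at their own pace and stop on an object; "force" is the grip in N (left out, the last holds). Time passes only in rows, so rows that repeat a pose let the fingers close. It gives the time, the measured TCP pose, the force and the opening at its end, in the units of the state.
- monitor.read_state(): the state, without advancing time (a new reading comes with each control period).
- viewer.read_camera(name): name is "scene" or "top" or "wrist"; returns a dict with "img" (420x560x3 uint8, blue, green, red), "depth" (420x560 float32, m along the optical axis (not along the pixel's ray), 0 where there is no reading), "vertical_fov" (degrees; the focal length in pixels is half the picture's height over the tangent of half this angle, whatever the lens; pixels are square), "cx", "cy" (the principal point, pixels), "xyz" and "rotation" of the camera in the world. Camera axes: x right, y up, looking along -z (the intrinsics and any distortion apply to the point x, -y, -z); pixel columns grow to the right and rows downward; lengths in m; the calibration is good to about 2 mm. A picture is of the moment at which its call begins.
- bot.job_done(): hands the job in, once; it reports no verdict.
The state is a dict: "clock": time; "q": joint angles; "dq": joint speeds; "joint_efforts": joint torques, N m; "position": TCP position; "orientation": TCP orientation; "contact_force": force on the tool from outside, world axes, zero at the start; "torque": the same for the moment, N m; "gripper_width": finger opening in m.
Only numpy, scipy, OpenCV 4.12 (cv2) and the standard library are available. Lean on these libraries where they do the work, as an engineer would, in place of code of your own. Each camera call takes 0.05 s, during which the arm holds its last target.

## Working session

There is one attempt and no reset: what is moved stays moved. The work goes in short steps, Python scripts to look and compute and a tool call to move; the robot and the scene stay as the last step left them, time stands still between calls to the robot, and variables do not carry over. Pictures are saved under pics/ and viewed, and the job is handed in when it is done.

Besides the shell and the picture viewer there is one more tool, called after "Call:" by a JSON object that holds its "op" and its "data", one argument or row to a line. apply_moves: Moves the arm, as the interface text tells. Its arguments: {"type":"object","properties":{"moves":{"type":"array","items":{"type":"object","properties":{"tx":{"type":"number"},"ty":{"type":"number"},"tz":{"type":"number"},"spin":{"type":"number"},"hand":{"type":"number"}}}},"force":{"type":"number"}},"required":["moves"]}

```bash
ls; mkdir -p pics
cat > h.py <<'E'
import numpy as np,cv2
from bench import monitor,viewer,bot
def K(c):
    f=210/np.tan(np.radians(c["vertical_fov"])/2); return f
def Rm(c):
    r=np.array(c["rotation"],float)
    if r.size==9: return r.reshape(3,3)
    from scipy.spatial.transform import Rotation as R
    return R.from_quat(np.r_[r[1:],r[0]]).as_matrix()
def ray(c,u,v):
    f=K(c); d=np.array([(u-c["cx"])/f,-(v-c["cy"])/f,-1.]); return Rm(c)@d
def onplane(c,u,v,z):
    d=ray(c,u,v); o=np.array(c["xyz"]); return o+d*(z-o[2])/d[2]
def pts(c):
    f=K(c); v,u=np.mgrid[0:420,0:560]; D=c["depth"]
    P=np.stack([(u-c["cx"])/f*D,-(v-c["cy"])/f*D,-D],-1)
    return P@Rm(c).T+np.array(c["xyz"])
E
python3 - <<'E'
from h import *
for n in ["scene","top","wrist"]:
    c=viewer.read_camera(n); cv2.imwrite(f"pics/{n}0.png",c["img"])
    print(n,{k:v for k,v in c.items() if k not in("img","depth")})
print(monitor.read_state(),bot.grasp_offset)
E
```

```text
pics
scene {'vertical_fov': 57.20679524260143, 'cx': 281.88576430185674, 'cy': 207.70945813489573, 'xyz': array([ 1.04599307, -0.67626735,  0.78146363]), 'rotation': array([0.86070645, 0.36682063, 0.14137235, 0.32348243])}
top {'vertical_fov': 50.46427507361335, 'cx': 274.99218203758073, 'cy': 218.17186346589327, 'xyz': array([ 0.32796192, -0.13474358,  1.31217958]), 'rotation': array([ 0.70524   ,  0.0659734 , -0.07191497, -0.70221955])}
wrist {'vertical_fov': 63.190674227205676, 'cx': 279.5656147732612, 'cy': 206.7031906382334, 'xyz': array([ 0.34131057, -0.52974043,  0.38318975]), 'rotation': array([ 0.83914673, -0.11916219,  0.07530901, -0.52532057])}
{'clock': 0.15, 'q': array([ 1.05077751,  0.41170078, -0.01269952,  1.59678857,  0.00563022,
        1.13428374, -0.08225311]), 'dq': array([-0.00067863, -0.00111085, -0.00013081, -0.00193207,  0.0011588 ,
       -0.00078564, -0.00115105]), 'joint_efforts': array([ 1.97501868e-03, -5.88330674e+01,  6.42795917e-01, -2.91288793e+01,
       -5.37237525e-02,  1.58267986e-02,  8.52387575e-05]), 'position': array([ 0.27265703, -0.56195149,  0.18273783]), 'orientation': array([-5.42762019e-04,  9.74593835e-01,  2.23978857e-01, -1.82053089e-04]), 'contact_force': array([ 0.15784649, -0.69243987,  0.81250173]), 'torque': array([ 0.03833296, -0.02255908,  0.00028788]), 'gripper_width': 0.08768505062625599} 0.0187
```

View pics/scene0.png

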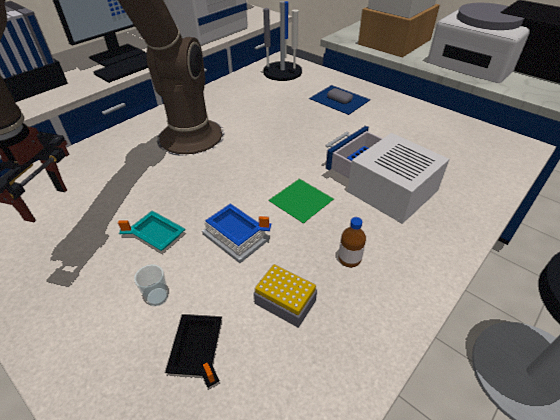

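View pics/top0.png

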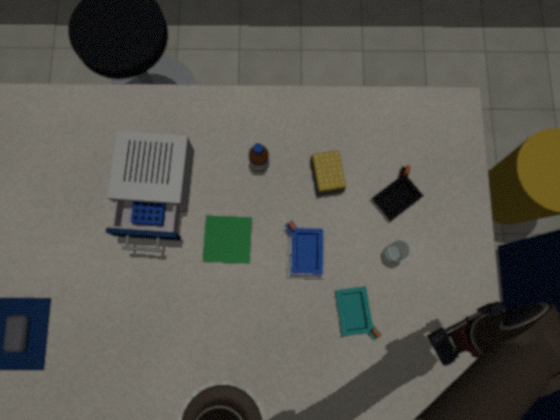

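View pics/wrist0.png

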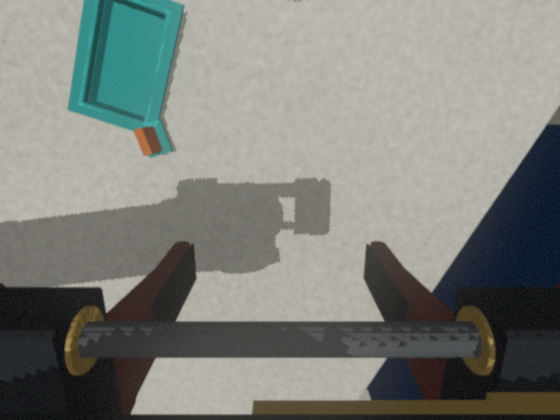

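The pictures show the blue tray at top (307,252) with its orange tab at (292,227). The drawer's handle bar is at (143,252) and the mat at (228,240). The teal and black trays are the look-alikes. Next I'll measure.

Run:
```python
from h import *
np.set_printoptions(precision=4,suppress=True)
c=viewer.read_camera("top"); s=viewer.read_camera("scene")
for n,c_ in (("top",c),("scene",s)):
    hsv=cv2.cvtColor(c_["img"],cv2.COLOR_BGR2HSV); P=pts(c_)
    def comp(name,lo,hi,z,roi,minA=15):
        m=cv2.inRange(hsv,lo,hi); mm=np.zeros_like(m); a,b,d,e=roi; mm[b:e,a:d]=m[b:e,a:d]
        k,l,st,ce=cv2.connectedComponentsWithStats(mm)
        for i in range(1,k):
            if st[i,4]<minA: continue
            p=P[l==i]; 
            ct=max(cv2.findContours((l==i).astype(np.uint8),0,2)[0],key=cv2.contourArea)
            W=np.array([onplane(c_,u,v,z)[:2] for u,v in ct[:,0]],np.float32)
            r=cv2.minAreaRect((W*1000))
            print(n,name,st[i],ce[i],"rect",np.round(r[0],1),np.round(r[1],1),round(r[2],1),"cent",onplane(c_,*ce[i],z)*1000,"med",np.median(p,0)*1000)
    if n=="top": R=dict(tray=(280,220,335,285),tab=(280,215,305,240),mat=(195,205,260,270),inc=(100,125,200,260),bot=(240,135,280,180),tip=(300,140,360,200))
    else: R=dict(tray=(195,195,275,265),tab=(250,205,280,240),mat=(255,170,345,225),bot=(330,210,375,275),inc=(320,120,450,220),tip=(250,255,325,330))
    comp("tray",(105,120,60),(125,255,255),.054,R["tray"],100)
    comp("tab",(0,120,80),(18,255,255),.086,R["tab"],8)
    comp("mat",(50,100,50),(80,255,255),.003,R["mat"],100)
    comp("tip",(18,120,80),(35,255,255),.065,R["tip"],100)
    x0,y0,x1,y1=R["inc"]
    Q=P[y0:y1,x0:x1].reshape(-1,3); Q=Q[(abs(Q[:,2]-.120)<.005)]
    r=cv2.minAreaRect((Q[:,:2]*1000).astype(np.float32)); print(n,"inc roof",r,len(Q))
    x0,y0,x1,y1=R["bot"]
    Q=P[y0:y1,x0:x1].reshape(-1,3); Q=Q[(Q[:,2]>.02)]; print("bottle",Q.mean(0),Q.max(0))
a=cv2.resize(c["img"][110:350,90:450],None,fx=2.2,fy=2.2,interpolation=2); cv2.imwrite("pics/topz.png",a)
a=cv2.resize(c["img"][190:270,100:200],None,fx=7,fy=7,interpolation=2); cv2.imwrite("pics/tophandle.png",a)
a=cv2.resize(s["img"][120:270,190:390],None,fx=4,fy=4,interpolation=2); cv2.imwrite("pics/scz.png",a)
```

```text
top tray [ 286  225   37   49 1350] [306.4326 250.4104] rect [ 488.5 -227.1] [103.4 135.6] 89.0 cent [ 484.0545 -234.5296   54.    ] med [ 485.0508 -235.1627   39.8232]
top tab [289 222   6   8  20] [291.35 225.5 ] rect [ 549.7 -190.6] [21.2  6.3] 33.2 cent [ 549.9165 -190.4994   86.    ] med [ 550.1087 -189.637    86.6815]
top mat [ 203  216   48   47 2021] [227.1455 239.2048] rect [523.5  -3.4] [134.  134.8] 87.8 cent [522.7043  -3.7269   3.    ] med [522.8202  -4.112    3.7647]
top tip [313 151  32  40 805] [328.0323 170.6894] rect [ 718.3 -300.1] [111.7  77.9] 9.4 cent [ 716.7503 -299.1198   65.    ] med [ 715.8401 -298.5162   65.5939]
top inc roof ((665.0648803710938, 215.80587768554688), (202.77296447753906, 285.12579345703125), 86.02965545654297) 4584
bottle [ 0.7413 -0.0956  0.109 ] [ 0.7818 -0.0647  1.3122]
scene tray [ 206  204   65   42 1249] [234.8535 224.2146] rect [ 494.1 -225.6] [109.3 150.2] 89.1 cent [ 488.2125 -235.4865   54.    ] med [ 480.8819 -228.3899   51.2246]
scene tab [259 216  10  11 102] [263.5588 221.1667] rect [ 559.  -199.5] [23.  35.9] 42.8 cent [ 559.7004 -199.9305   86.    ] med [ 552.4572 -192.8624   77.5365]
scene mat [ 269  179   65   44 1452] [300.918 200.228] rect [523.3  -3.4] [138.1 138.6] 87.7 cent [525.9411  -6.3279   3.    ] med [527.6519  -8.5676   4.5256]
scene tip [ 255  264   61   51 1484] [285.4117 289.3167] rect [ 722.  -304.9] [116.   86.6] 9.3 cent [ 725.3535 -306.6404   65.    ] med [ 726.6191 -307.6026   66.2734]
scene inc roof ((707.738525390625, 210.26116943359375), (206.90684509277344, 197.69210815429688), 86.449462890625) 3052
bottle [ 0.7703 -0.1189  0.0943] [ 1.046  -0.075   0.7815]
```

View pics/tophandle.png

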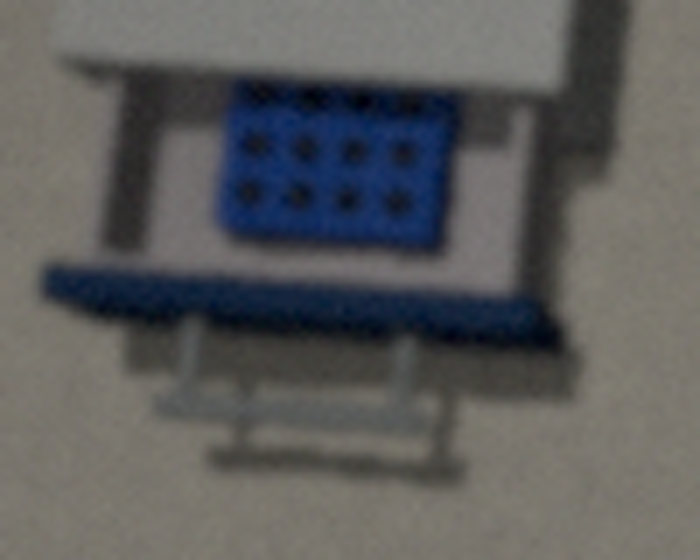

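View pics/scz.png

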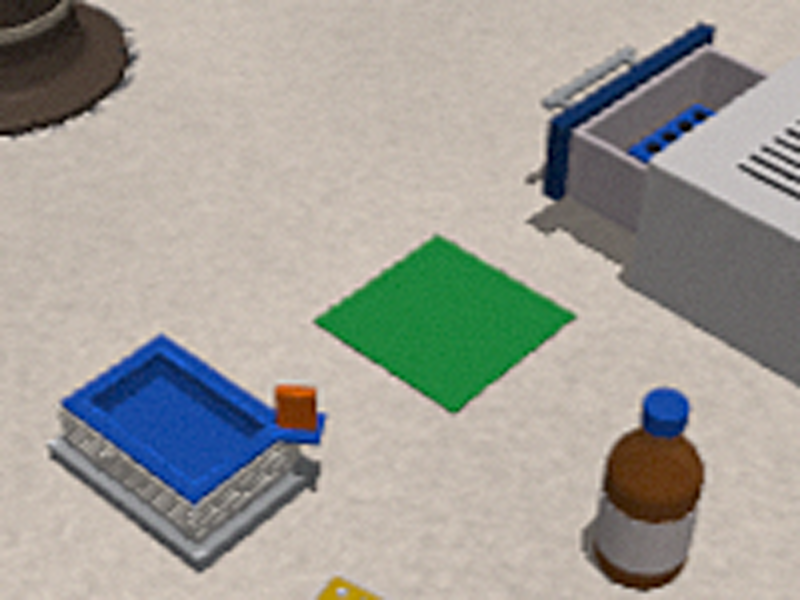

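Run:
```python
from h import *
np.set_printoptions(precision=4,suppress=True)
c=viewer.read_camera("top"); s=viewer.read_camera("scene")
a=onplane(c,100+157/7-.5+.5/7,190+405/7-.4,.082); b=onplane(c,100+432/7-.5,190+420/7-.4,.082); m=(a+b)/2
print("handle top",a,b,m,"len",np.linalg.norm(a-b),"yaw",np.arctan2((a-b)[1],(a-b)[0])-np.pi/2)
a=onplane(s,190+545/4,120+102/4,.082); b=onplane(s,190+632/4,120+55/4,.082); m=(a+b)/2
print("handle scene",a,b,m,"len",np.linalg.norm(a-b),"yaw",np.arctan2((a-b)[1],(a-b)[0]))
P=pts(c); Q=P[100:205,100:200].reshape(-1,3); 
Q=Q[(abs(Q[:,2]-.120)<.006)&(Q[:,1]<.4)&(Q[:,1]>.08)]; r=cv2.minAreaRect((Q[:,:2]*1000).astype(np.float32)); print(r,np.median(Q,0))
# tray: rim by blue mask without ear: rim corners from approx of contour
for n,C,R in (("top",c,(280,220,335,285)),("scene",s,(195,195,278,265))):
    hsv=cv2.cvtColor(C["img"],cv2.COLOR_BGR2HSV); m=cv2.inRange(hsv,(100,110,40),(128,255,255)); z=np.zeros_like(m); x0,y0,x1,y1=R; z[y0:y1,x0:x1]=m[y0:y1,x0:x1]
    z=cv2.morphologyEx(cv2.morphologyEx(z,cv2.MORPH_CLOSE,np.ones((9,9))),cv2.MORPH_OPEN,np.ones((13,13)))
    ct=max(cv2.findContours(z,0,2)[0],key=cv2.contourArea)
    W=np.array([onplane(C,u,v,.054)[:2] for u,v in ct[:,0]],np.float32)*1000
    print(n,"tray",cv2.minAreaRect(W), W.min(0),W.max(0))
    # tab depth points
    m=cv2.inRange(hsv,(0,120,60),(18,255,255)); z=np.zeros_like(m); z[y0:y1,x0:x1]=m[y0:y1,x0:x1]
    T=pts(C)[z>0]; T=T[T[:,2]>.05]; print("tab",T.mean(0),np.median(T,0),T.min(0),T.max(0),len(T))
    t=T[T[:,2]>.08]; print(" top pts",len(t),t.mean(0), np.linalg.eigh(np.cov(t[:,:2].T)) if len(t)>3 else "")
for n,C,R,zz in (("scene",s,(195,195,278,265),0),):
    pass
a=cv2.resize(c["img"][210:290,275:345],None,fx=8,fy=7.4,interpolation=2); cv2.imwrite("pics/toptray.png",a)
```

```text
handle top [0.4865 0.2788 0.082 ] [0.481  0.1701 0.082 ] [0.4838 0.2244 0.082 ] len 0.10882271267087619 yaw -0.05032349999755725
handle scene [0.4773 0.1759 0.082 ] [0.4911 0.2767 0.082 ] [0.4842 0.2263 0.082 ] len 0.10170060756657197 yaw -1.7069755845327685
((708.8504638671875, 212.34051513671875), (202.19248962402344, 196.67355346679688), 86.41423797607422) [0.7066 0.2119 0.1211]
top tray ((484.3911437988281, -236.52127075195312), (85.96808624267578, 123.41691589355469), 89.7721176147461) [ 422.8541 -279.7274] [ 545.9393 -193.2921]
tab [ 0.549  -0.1903  0.0868] [ 0.5485 -0.1896  0.0869] [ 0.5395 -0.198   0.0818] [ 0.5597 -0.1839  0.0911] 23
 top pts 23 [ 0.549  -0.1903  0.0868] EighResult(eigenvalues=array([0., 0.]), eigenvectors=array([[ 0.4722, -0.8815],
       [-0.8815, -0.4722]]))
scene tray ((483.62664794921875, -234.83428955078125), (90.30815124511719, 130.33853149414062), 88.31694030761719) [ 418.1019 -280.3276] [ 548.8733 -189.0797]
tab [ 0.5525 -0.1929  0.0757] [ 0.5527 -0.1933  0.0765] [ 0.5398 -0.2015  0.0574] [ 0.5626 -0.1827  0.0901] 102
 top pts 41 [ 0.5515 -0.192   0.0857] EighResult(eigenvalues=array([0.    , 0.0001]), eigenvectors=array([[ 0.5824, -0.8129],
       [-0.8129, -0.5824]]))
```

View pics/toptray.png

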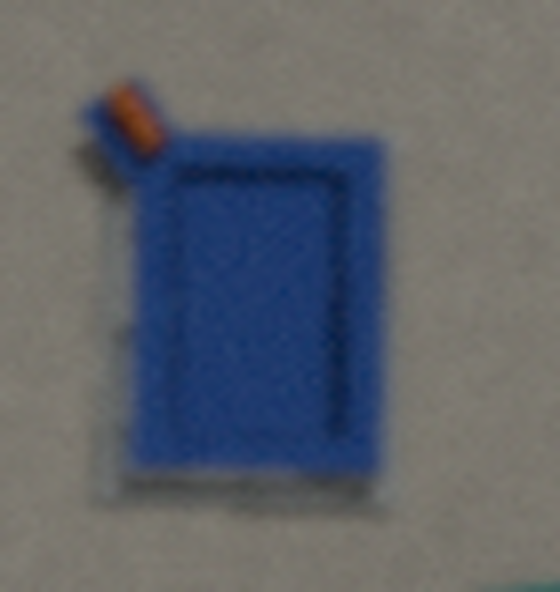

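```bash
cat > conv.py <<'E'
import sys
from h import *
from scipy.spatial.transform import Rotation as R
def conv(*targets):
    s=monitor.read_state(); q=s["orientation"]; M=R.from_quat(np.r_[q[1:],q[0]]).as_matrix(); p=s["position"]
    yaw=np.arctan2(M[1,0],M[0,0])
    print("t %.2f"%s["clock"],"p",p.round(4),"yaw %.3f"%yaw,"z",M[:,2].round(3),"F",s["contact_force"].round(1),"w %.4f"%s["gripper_width"])
    for t in targets:
        d=M.T@(np.array(t[:3])-p)*100
        print(t,"-> tx %.2f ty %.2f tz %.2f"%tuple(d), "spin %.3f"%(yaw-t[3]))
if __name__=="__main__":
    conv(*[eval("("+a+")") for a in sys.argv[1:]])
E
python3 conv.py .42,-.2,.18,-.062 .44,.228,.18,-.062
```

```text
t 0.35 p [ 0.2728 -0.5622  0.1831] yaw 0.452 z [-0.  0. -1.] F [ 0.4 -0.4 -0.2] w 0.0876
(0.42, -0.2, 0.18, -0.062) -> tx 29.06 ty -26.16 tz 0.32 spin 0.514
(0.44, 0.228, 0.18, -0.062) -> tx 49.54 ty -63.79 tz 0.34 spin 0.514
```

Call:
{"op": "apply_moves", "data": {
  "moves": [
    {"tx": 29,"ty": -26,"tz": 0.3,"spin": 0.51,"hand": -1},
    {"tx": 29,"ty": -26,"tz": 0.3,"spin": 0.51,"hand": -1},
    {"tx": 29,"ty": -26,"tz": 0.3,"spin": 0.51,"hand": -1},
    {"tx": 29,"ty": -26,"tz": 0.3,"spin": 0.51,"hand": -1},
    {"tx": 29,"ty": -26,"tz": 0.3,"spin": 0.51,"hand": -1},
    {"tx": 29,"ty": -26,"tz": 0.3,"spin": 0.51,"hand": -1},
    {"tx": 29,"ty": -26,"tz": 0.3,"spin": 0.51,"hand": -1},
    {"tx": 29,"ty": -26,"tz": 0.3,"spin": 0.51,"hand": -1}
  ]
}}

```text
clock: 1.15
position: [0.4209, -0.199, 0.1806]
orientation: [-0.0, 1.0, -0.028, 0.0]
contact_force: [1.5, 0.3, -0.4]
gripper_width: 0.0271
```

```bash
python3 conv.py .44,.228,.18,-.062
```

```text
t 1.15 p [ 0.4209 -0.199   0.1806] yaw -0.057 z [ 0.001  0.    -1.   ] F [ 1.5  0.3 -0.4] w 0.0271
(0.44, 0.228, 0.18, -0.062) -> tx -0.52 ty -42.74 tz 0.07 spin 0.005
```

Call:
{"op": "apply_moves", "data": {
  "moves": [
    {"tx": -0.5,"ty": -42.7,"tz": 0,"spin": 0,"hand": -1},
    {"tx": -0.5,"ty": -42.7,"tz": 0,"spin": 0,"hand": -1},
    {"tx": -0.5,"ty": -42.7,"tz": 0,"spin": 0,"hand": -1},
    {"tx": -0.5,"ty": -42.7,"tz": 0,"spin": 0,"hand": -1},
    {"tx": -0.5,"ty": -42.7,"tz": 0,"spin": 0,"hand": -1},
    {"tx": -0.5,"ty": -42.7,"tz": 0,"spin": 0,"hand": -1},
    {"tx": -0.5,"ty": -42.7,"tz": 0,"spin": 0,"hand": -1},
    {"tx": -0.5,"ty": -42.7,"tz": 0,"spin": 0,"hand": -1}
  ]
}}

```text
clock: 1.95
position: [0.4388, 0.1998, 0.181]
orientation: [-0.0, 1.0, -0.029, 0.001]
contact_force: [1.0, 0.4, 0.4]
gripper_width: 0.0003
```

```bash
python3 conv.py .43,.229,.062,-.062
```

```text
t 1.95 p [0.4388 0.1998 0.181 ] yaw -0.057 z [ 0.002  0.    -1.   ] F [1.  0.4 0.4] w 0.0003
(0.43, 0.229, 0.062, -0.062) -> tx -1.06 ty -2.86 tz 11.90 spin 0.005
```

Call:
{"op": "apply_moves", "data": {
  "moves": [
    {"tx": -1,"ty": -2.9,"tz": 0,"spin": 0,"hand": -1},
    {"tx": -1,"ty": -2.9,"tz": 4,"spin": 0,"hand": -1},
    {"tx": -1,"ty": -2.9,"tz": 8,"spin": 0,"hand": -1},
    {"tx": -1,"ty": -2.9,"tz": 11.8,"spin": 0,"hand": -1},
    {"tx": -1,"ty": -2.9,"tz": 11.8,"spin": 0,"hand": -1}
  ]
}}

```text
clock: 2.45
position: [0.4276, 0.2276, 0.0592]
orientation: [0.002, 1.0, -0.028, -0.003]
contact_force: [-0.1, 0.6, 1.4]
gripper_width: 0.0006
```

```bash
python3 conv.py .469,.2265,.062,-.062 .54,.2218,.062,-.062; python3 -c "
from h import *
c=viewer.read_camera('scene'); cv2.imwrite('pics/s1.png',cv2.resize(c['img'][60:270,250:460],None,fx=2.8,fy=2.8,interpolation=2))"
```

```text
t 2.45 p [0.4276 0.2276 0.0592] yaw -0.057 z [-0.005 -0.003 -1.   ] F [-0.1  0.6  1.4] w 0.0006
(0.469, 0.2265, 0.062, -0.062) -> tx 4.14 ty -0.13 tz -0.30 spin 0.005
(0.54, 0.2218, 0.062, -0.062) -> tx 11.26 ty -0.06 tz -0.34 spin 0.005
```

View pics/s1.png

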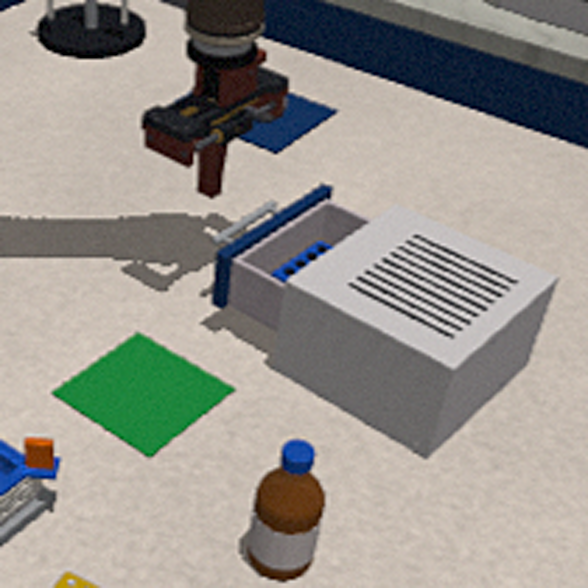

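The closed fingers are in front of the bar's middle, which sits at (245,222) in the crop. I'll push along the drawer's axis.

Call:
{"op": "apply_moves", "data": {
  "moves": [
    {"tx": 2,"ty": 0,"tz": -0.3,"hand": -1},
    {"tx": 3,"ty": 0,"tz": -0.3,"hand": -1},
    {"tx": 4,"ty": 0,"tz": -0.3,"hand": -1},
    {"tx": 5,"ty": 0,"tz": -0.3,"hand": -1},
    {"tx": 6,"ty": 0,"tz": -0.3,"hand": -1},
    {"tx": 7.2,"ty": 0,"tz": -0.3,"hand": -1},
    {"tx": 8.4,"ty": 0,"tz": -0.3,"hand": -1},
    {"tx": 9.6,"ty": 0,"tz": -0.3,"hand": -1}
  ]
}}

```text
invalid input at $.moves[0]: expected keys tx, ty, tz, spin, hand
```

```bash
python3 conv.py .54,.2218,.062,-.062; python3 -c "
from h import *
c=viewer.read_camera('scene'); cv2.imwrite('pics/s2.png',cv2.resize(c['img'][60:270,250:460],None,fx=2.8,fy=2.8,interpolation=2))"
```

```text
t 2.50 p [0.4291 0.2287 0.0618] yaw -0.057 z [-0.002 -0.002 -1.   ] F [-0.6  0.6  0.2] w 0.0006
(0.54, 0.2218, 0.062, -0.062) -> tx 11.11 ty 0.06 tz -0.05 spin 0.005
```

View pics/s2.png

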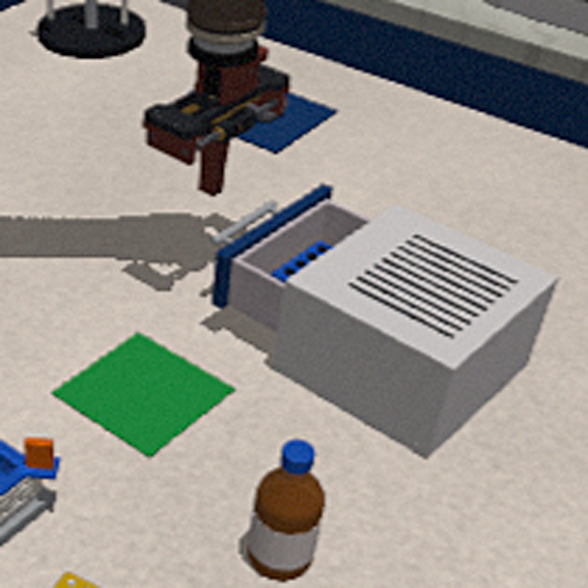

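The call was refused because the rows lacked "spin", so nothing moved. Retrying with it.

Call:
{"op": "apply_moves", "data": {
  "moves": [
    {"tx": 2,"ty": 0,"tz": 0,"spin": 0,"hand": -1},
    {"tx": 3,"ty": 0,"tz": 0,"spin": 0,"hand": -1},
    {"tx": 4,"ty": 0,"tz": 0,"spin": 0,"hand": -1},
    {"tx": 5,"ty": 0,"tz": 0,"spin": 0,"hand": -1},
    {"tx": 6,"ty": 0,"tz": 0,"spin": 0,"hand": -1},
    {"tx": 7.2,"ty": 0,"tz": 0,"spin": 0,"hand": -1},
    {"tx": 8.4,"ty": 0,"tz": 0,"spin": 0,"hand": -1},
    {"tx": 9.6,"ty": 0,"tz": 0,"spin": 0,"hand": -1}
  ]
}}

```text
clock: 3.35
position: [0.527, 0.2239, 0.0634]
orientation: [0.0, 1.0, -0.028, -0.0]
contact_force: [-2.0, -0.1, 1.6]
gripper_width: 0.0007
```

```bash
python3 conv.py .56,.2206,.062,-.062; python3 -c "
from h import *
c=viewer.read_camera('scene'); cv2.imwrite('pics/s3.png',cv2.resize(c['img'][60:270,250:460],None,fx=2.8,fy=2.8,interpolation=2))"
```

```text
t 3.35 p [0.527  0.2239 0.0634] yaw -0.057 z [-0. -0. -1.] F [-2.  -0.1  1.6] w 0.0007
(0.56, 0.2206, 0.062, -0.062) -> tx 3.32 ty 0.15 tz 0.14 spin 0.005
```

View pics/s3.png

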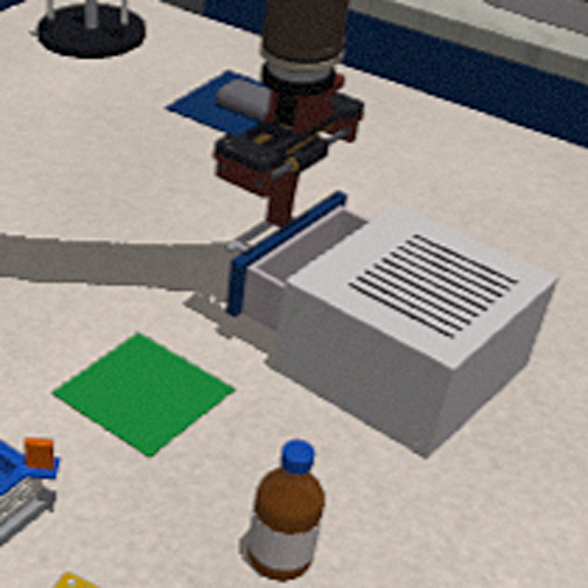

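Contact is made and the drawer is moving (about 2 N). I'll continue gently.

Call:
{"op": "apply_moves", "data": {
  "moves": [
    {"tx": 0.8,"ty": 0,"tz": 0.1,"spin": 0,"hand": -1},
    {"tx": 1.4,"ty": 0,"tz": 0.1,"spin": 0,"hand": -1},
    {"tx": 2.0,"ty": 0,"tz": 0.1,"spin": 0,"hand": -1},
    {"tx": 2.5,"ty": 0,"tz": 0.1,"spin": 0,"hand": -1}
  ]
}}

```text
clock: 3.8
position: [0.5544, 0.2219, 0.0623]
orientation: [0.0, 1.0, -0.029, 0.001]
contact_force: [-1.3, -0.1, -1.2]
gripper_width: 0.0001
```

```bash
python3 conv.py .56,.2206,.062,-.062; python3 -c "
from h import *
c=viewer.read_camera('scene'); cv2.imwrite('pics/s4.png',cv2.resize(c['img'][60:270,250:460],None,fx=2.8,fy=2.8,interpolation=2))"
```

```text
t 3.80 p [0.5544 0.2219 0.0623] yaw -0.058 z [ 0.001 -0.    -1.   ] F [-1.3 -0.1 -1.2] w 0.0001
(0.56, 0.2206, 0.062, -0.062) -> tx 0.57 ty 0.10 tz 0.03 spin 0.004
```

View pics/s4.png

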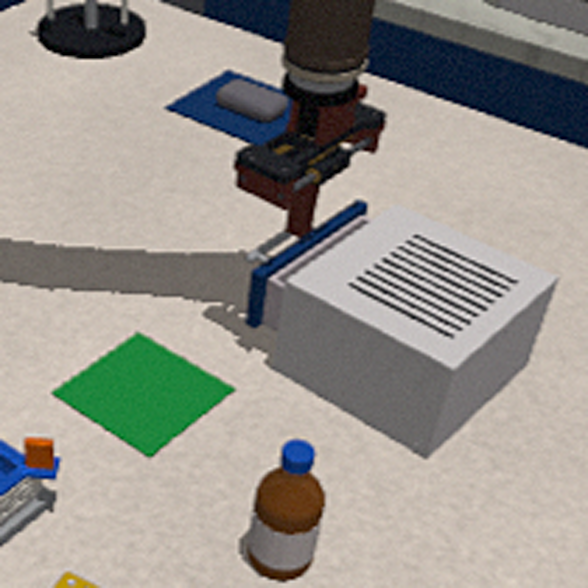

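Call:
{"op": "apply_moves", "data": {
  "moves": [
    {"tx": 0.5,"ty": 0,"tz": 0,"spin": 0,"hand": -1},
    {"tx": 1.0,"ty": 0,"tz": 0,"spin": 0,"hand": -1},
    {"tx": 1.3,"ty": 0,"tz": 0,"spin": 0,"hand": -1}
  ]
}}

```text
clock: 4.15
position: [0.5689, 0.2211, 0.0624]
orientation: [-0.0, 1.0, -0.029, 0.001]
contact_force: [-1.0, -0.2, -0.7]
gripper_width: 0.0004
```

Call:
{"op": "apply_moves", "data": {
  "moves": [
    {"tx": 0.3,"ty": 0,"tz": 0,"spin": 0,"hand": -1},
    {"tx": 0.5,"ty": 0,"tz": 0,"spin": 0,"hand": -1}
  ]
}}

```text
clock: 4.35
position: [0.5742, 0.2207, 0.0625]
orientation: [-0.0, 1.0, -0.029, 0.001]
contact_force: [-0.8, -0.3, 0.7]
gripper_width: 0.0004
```

Call:
{"op": "apply_moves", "data": {
  "moves": [
    {"tx": 0.2,"ty": 0,"tz": 0,"spin": 0,"hand": -1},
    {"tx": 0.4,"ty": 0,"tz": 0,"spin": 0,"hand": -1}
  ]
}}

```text
clock: 4.55
position: [0.5783, 0.2204, 0.0625]
orientation: [-0.0, 1.0, -0.029, 0.001]
contact_force: [-2.0, 0.5, -0.1]
gripper_width: 0.0004
```

```bash
python3 conv.py .56,.2206,.062,-.062; python3 -c "
from h import *
c=viewer.read_camera('scene'); cv2.imwrite('pics/s5.png',cv2.resize(c['img'][60:270,250:460],None,fx=2.8,fy=2.8,interpolation=2))"
```

```text
t 4.55 p [0.5783 0.2204 0.0625] yaw -0.059 z [ 0.002  0.    -1.   ] F [-2.   0.5 -0.1] w 0.0004
(0.56, 0.2206, 0.062, -0.062) -> tx -1.83 ty 0.09 tz 0.04 spin 0.003
```

View pics/s5.png

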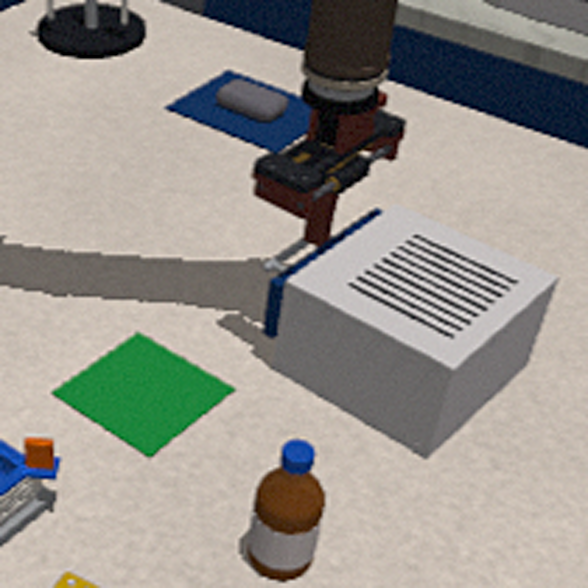

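Call:
{"op": "apply_moves", "data": {
  "moves": [
    {"tx": 0.2,"ty": 0,"tz": 0,"spin": 0,"hand": -1},
    {"tx": 0.3,"ty": 0,"tz": 0,"spin": 0,"hand": -1}
  ]
}}

```text
clock: 4.8
position: [0.5819, 0.2202, 0.0625]
orientation: [-0.0, 1.0, -0.03, 0.001]
contact_force: [-0.5, -0.2, -0.2]
gripper_width: 0.0003
```

Call:
{"op": "apply_moves", "data": {
  "moves": [
    {"tx": 0.2,"ty": 0,"tz": 0,"spin": 0,"hand": -1},
    {"tx": 0.3,"ty": 0,"tz": 0,"spin": 0,"hand": -1}
  ]
}}

```text
clock: 5.0
position: [0.585, 0.2199, 0.0625]
orientation: [-0.0, 1.0, -0.03, 0.001]
contact_force: [-4.8, 0.1, 1.2]
gripper_width: 0.0003
```

Call:
{"op": "apply_moves", "data": {
  "moves": [
    {"tx": 0.2,"ty": 0,"tz": 0,"spin": 0,"hand": -1},
    {"tx": 0.2,"ty": 0,"tz": 0,"spin": 0,"hand": -1}
  ]
}}

```text
clock: 5.2
position: [0.5849, 0.2199, 0.0624]
orientation: [0.0, 1.0, -0.029, -0.0]
contact_force: [-7.5, -1.4, 5.5]
gripper_width: 0.0002
```

Call:
{"op": "apply_moves", "data": {
  "moves": [
    {"tx": 0.2,"ty": 0,"tz": 0,"spin": 0,"hand": -1},
    {"tx": 0.2,"ty": 0,"tz": 0,"spin": 0,"hand": -1}
  ]
}}

```text
clock: 5.4
position: [0.5848, 0.2199, 0.0625]
orientation: [0.001, 1.0, -0.029, -0.002]
contact_force: [-8.8, -0.9, 5.7]
gripper_width: 0.0005
```

```bash
python3 conv.py .50,.225,.065,-.062; python3 -c "
from h import *
c=viewer.read_camera('scene'); cv2.imwrite('pics/s6.png',cv2.resize(c['img'][100:200,310:410],None,fx=5.6,fy=5.6,interpolation=2))"
```

```text
t 5.40 p [0.5848 0.2199 0.0625] yaw -0.058 z [-0.004 -0.002 -1.   ] F [-8.8 -0.9  5.7] w 0.0005
(0.5, 0.225, 0.065, -0.062) -> tx -8.50 ty -0.02 tz -0.22 spin 0.004
```

View pics/s6.png

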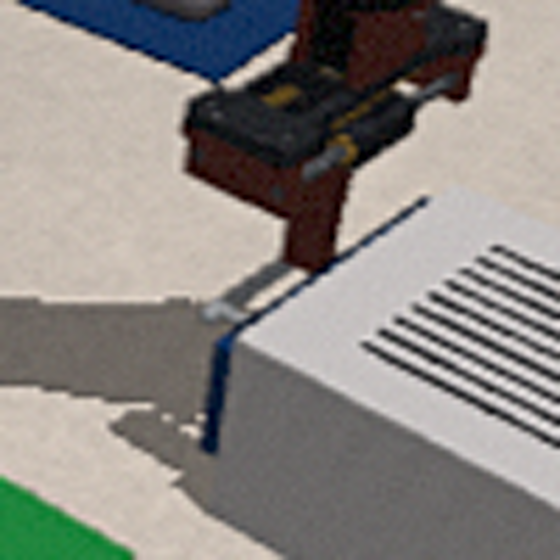

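The tool has met a hard stop at x=0.585. However, the finger seems to be next to the drawer front itself rather than the bar. I'll check the geometry before backing off.

```bash
python3 -c "
from h import *
c=viewer.read_camera('top'); cv2.imwrite('pics/t6.png',cv2.resize(c['img'][120:270,95:215],None,fx=4,fy=4,interpolation=2))
w=viewer.read_camera('wrist'); cv2.imwrite('pics/w6.png',w['img'])
s=viewer.read_camera('scene')
print(onplane(s,310+205/5.6,100+312/5.6,.082),onplane(s,310+290/5.6,100+268/5.6,.082))
P=pts(s); print(P[100:200,310:410][int(312/5.6),int(225/5.6)])
"
```

```text
[0.55676666 0.17277769 0.082     ] [0.56906564 0.23827197 0.082     ]
[0.56523372 0.17779503 0.08593436]
```

View pics/t6.png

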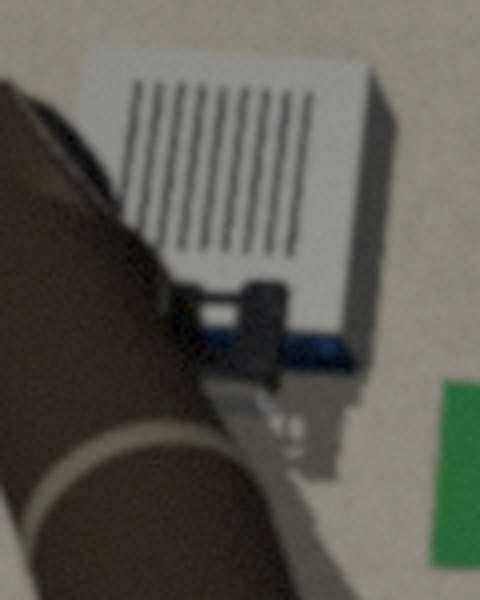

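View pics/w6.png

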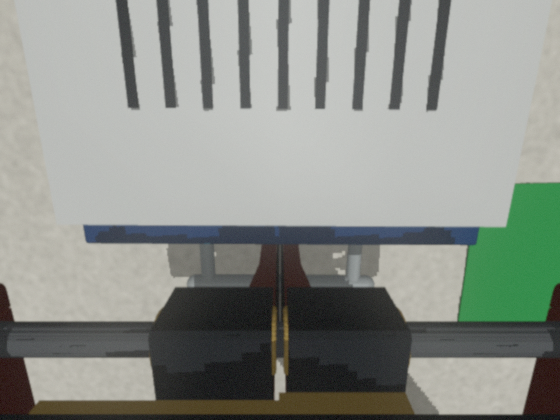

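The wrist picture shows the fingertips at (280,245), between the bar (row 283) and the drawer front, so they are pressing the front directly. The front is flush with the incubator at the stop. I'll leave straight up, so that the bar isn't pulled back.

Call:
{"op": "apply_moves", "data": {
  "moves": [
    {"tx": -0.2,"ty": 0,"tz": 0,"spin": 0,"hand": -1},
    {"tx": -0.2,"ty": 0,"tz": -0.5,"spin": 0,"hand": -1},
    {"tx": -0.2,"ty": 0,"tz": -1.5,"spin": 0,"hand": -1}
  ]
}}

```text
clock: 5.9
position: [0.5829, 0.2198, 0.0775]
orientation: [0.001, 1.0, -0.029, -0.002]
contact_force: [0.4, -0.8, -0.4]
gripper_width: 0.0
```

```bash
python3 conv.py; python3 -c "
from h import *
s=viewer.read_camera('scene');cv2.imwrite('pics/s7.png',cv2.resize(s['img'][100:200,310:410],None,fx=5.6,fy=5.6,interpolation=2))"
```

```text
t 5.90 p [0.5829 0.2198 0.0775] yaw -0.058 z [-0.005 -0.002 -1.   ] F [ 0.4 -0.8 -0.4] w 0.0000
```

View pics/s7.png

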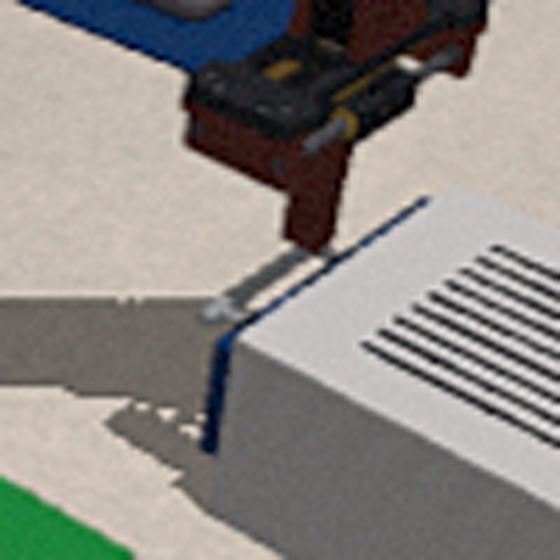

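Call:
{"op": "apply_moves", "data": {
  "moves": [
    {"tx": 0,"ty": 0,"tz": -4,"spin": 0,"hand": -1},
    {"tx": 0,"ty": 0,"tz": -8,"spin": 0,"hand": -1},
    {"tx": 0,"ty": 0,"tz": -11,"spin": 0,"hand": -1},
    {"tx": 0,"ty": 0,"tz": -11,"spin": 0,"hand": -1}
  ]
}}

```text
clock: 6.35
position: [0.5873, 0.222, 0.1957]
orientation: [-0.002, 1.0, -0.029, 0.003]
contact_force: [0.6, 0.3, 0.1]
gripper_width: 0.0003
```

```bash
python3 conv.py .5505,-.191,.18,.59
```

```text
t 6.35 p [0.5873 0.222  0.1957] yaw -0.059 z [ 0.007  0.003 -1.   ] F [0.6 0.3 0.1] w 0.0003
(0.5505, -0.191, 0.18, 0.59) -> tx -1.26 ty 41.45 tz 1.43 spin -0.649
```

Call:
{"op": "apply_moves", "data": {
  "moves": [
    {"tx": -1.3,"ty": 41.4,"tz": 0.5,"spin": -0.65,"hand": 0.2},
    {"tx": -1.3,"ty": 41.4,"tz": 0.5,"spin": -0.65,"hand": 0.2},
    {"tx": -1.3,"ty": 41.4,"tz": 0.5,"spin": -0.65,"hand": 0.2},
    {"tx": -1.3,"ty": 41.4,"tz": 0.5,"spin": -0.65,"hand": 0.2},
    {"tx": -1.3,"ty": 41.4,"tz": 0.5,"spin": -0.65,"hand": 0.2},
    {"tx": -1.3,"ty": 41.4,"tz": 0.5,"spin": -0.65,"hand": 0.2},
    {"tx": -1.3,"ty": 41.4,"tz": 0.5,"spin": -0.65,"hand": 0.2},
    {"tx": -1.3,"ty": 41.4,"tz": 0.5,"spin": -0.65,"hand": 0.2}
  ]
}}

```text
clock: 7.15
position: [0.5512, -0.1738, 0.1893]
orientation: [-0.0, 0.957, 0.291, 0.004]
contact_force: [0.9, 0.5, -0.3]
gripper_width: 0.0527
```

Call:
{"op": "apply_moves", "data": {
  "moves": [
    {"tx": 0,"ty": 3,"tz": 0,"spin": 0,"hand": 0.2},
    {"tx": 0,"ty": 3,"tz": 0,"spin": 0,"hand": 0.2}
  ]
}}

```text
clock: 7.35
position: [0.5679, -0.2048, 0.1885]
orientation: [0.001, 0.958, 0.288, 0.004]
contact_force: [-0.0, -0.5, -0.2]
gripper_width: 0.0525
```

```bash
python3 conv.py .5505,-.191,.12,.59;python3 -c "
from h import *
s=viewer.read_camera('scene');cv2.imwrite('pics/s8.png',s['img'])
s=viewer.read_camera('wrist');cv2.imwrite('pics/w8.png',s['img'])"
```

```text
t 7.35 p [ 0.5679 -0.2048  0.1885] yaw 0.584 z [ 0.007  0.001 -1.   ] F [-0.  -0.5 -0.2] w 0.0525
(0.5505, -0.191, 0.12, 0.59) -> tx -0.74 ty -2.13 tz 6.83 spin -0.006
```

View pics/s8.png

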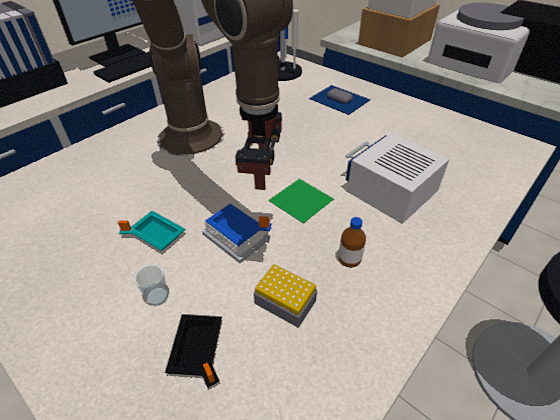

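View pics/w8.png

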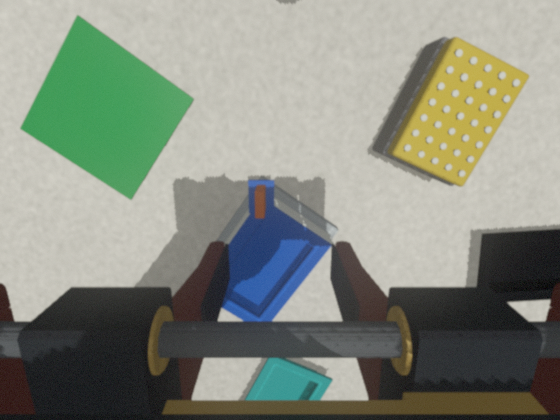

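The drawer front is flush with the incubator (347,170), and the handle bar is free. The tab is at wrist (261,201), aligned with the tool's x. I'll move over it and refine with the wrist view.

Call:
{"op": "apply_moves", "data": {
  "moves": [
    {"tx": -0.7,"ty": -2.1,"tz": 2,"spin": 0,"hand": 0},
    {"tx": -0.7,"ty": -2.1,"tz": 5,"spin": 0,"hand": 0},
    {"tx": -0.7,"ty": -2.1,"tz": 6.5,"spin": 0,"hand": 0},
    {"tx": -0.7,"ty": -2.1,"tz": 6.5,"spin": 0,"hand": 0},
    {"tx": -0.7,"ty": -2.1,"tz": 6.5,"spin": 0,"hand": 0}
  ]
}}

```text
clock: 7.95
position: [0.5513, -0.1843, 0.1242]
orientation: [-0.001, 0.957, 0.291, 0.004]
contact_force: [-0.3, -0.1, 0.4]
gripper_width: 0.0442
```

```bash
cat > tab.py <<'E'
from h import *
from scipy.spatial.transform import Rotation as R
s=monitor.read_state(); w=viewer.read_camera('wrist')
hsv=cv2.cvtColor(w["img"],cv2.COLOR_BGR2HSV); m=cv2.inRange(hsv,(3,130,60),(16,255,255)); m[330:]=0
k,l,st,ce=cv2.connectedComponentsWithStats(m)
P=pts(w)
q=s["orientation"]; M=R.from_quat(np.r_[q[1:],q[0]]).as_matrix()
for i in range(1,k):
    if st[i,4]<60: continue
    p=P[l==i]; t=p[p[:,2]>.075]
    print(st[i],ce[i],"depth mean",p.mean(0).round(4),p.min(0).round(4),p.max(0).round(4))
    if len(t)>20:
        r=cv2.minAreaRect((t[:,:2]*1000).astype(np.float32)); print(" top rect",np.round(r[0],1),np.round(r[1],1),round(r[2],1), "tool frame cm",(M.T@(np.r_[np.array(r[0])/1000,.086]-s["position"])*100).round(2))
E
python3 tab.py; python3 conv.py .5505,-.191,.12,.59;python3 -c "
from h import *
s=viewer.read_camera('wrist');cv2.imwrite('pics/w9.png',s['img'])"
```

```text
[281 205  10  33 301] [285.72757475 222.04983389] depth mean [ 0.5497 -0.1919  0.0852] [ 0.5383 -0.2012  0.0834] [ 0.5612 -0.183   0.0877]
 top rect [ 550.  -191.5] [25.   6.8] 34.0 tool frame cm [-0.54  0.52  3.81]
t 8.00 p [ 0.5516 -0.1846  0.1247] yaw 0.591 z [ 0.008  0.003 -1.   ] F [-1.1  0.5  0.2] w 0.0438
(0.5505, -0.191, 0.12, 0.59) -> tx -0.45 ty 0.46 tz 0.47 spin 0.001
```

View pics/w9.png

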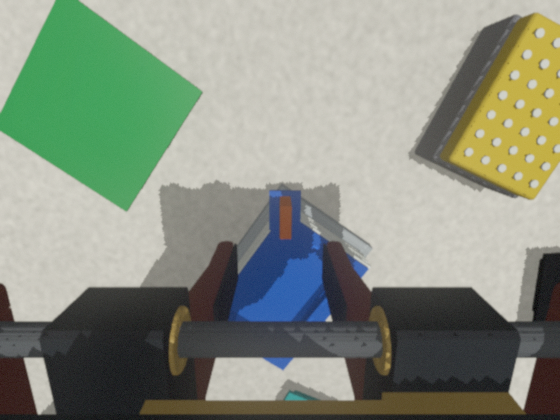

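Call:
{"op": "apply_moves", "data": {
  "moves": [
    {"tx": -0.5,"ty": 0.5,"tz": 0,"spin": 0,"hand": 0},
    {"tx": -0.5,"ty": 0.5,"tz": 2,"spin": 0,"hand": 0},
    {"tx": -0.5,"ty": 0.5,"tz": 3.5,"spin": 0,"hand": 0},
    {"tx": -0.5,"ty": 0.5,"tz": 4.5,"spin": 0,"hand": 0},
    {"tx": -0.5,"ty": 0.5,"tz": 5,"spin": 0,"hand": 0},
    {"tx": -0.5,"ty": 0.5,"tz": 5.4,"spin": 0,"hand": 0},
    {"tx": -0.5,"ty": 0.5,"tz": 5.6,"spin": 0,"hand": 0},
    {"tx": -0.5,"ty": 0.5,"tz": 5.6,"spin": 0,"hand": 0}
  ]
}}

```text
clock: 8.85
position: [0.551, -0.1916, 0.0689]
orientation: [-0.0, 0.957, 0.291, 0.005]
contact_force: [-0.5, -0.2, -0.3]
gripper_width: 0.0442
```

```bash
python3 tab.py; python3 conv.py .550,-.1914,.059,.593;python3 -c "
from h import *
s=viewer.read_camera('wrist');cv2.imwrite('pics/w10.png',s['img'])"
```

```text
[271 216  14  49 583] [277.96397942 242.05145798] depth mean [ 0.5512 -0.1912  0.0845] [ 0.5379 -0.2012  0.0678] [ 0.5627 -0.182   0.0869]
 top rect [ 550.1 -191.6] [25.6  7.7] 33.6 tool frame cm [-0.06 -0.04 -1.71]
t 8.90 p [ 0.5511 -0.1917  0.0691] yaw 0.590 z [ 0.009  0.003 -1.   ] F [ 0.5 -0.3  0. ] w 0.0440
(0.55, -0.1914, 0.059, 0.593) -> tx -0.08 ty -0.09 tz 1.01 spin -0.003
```

View pics/w10.png

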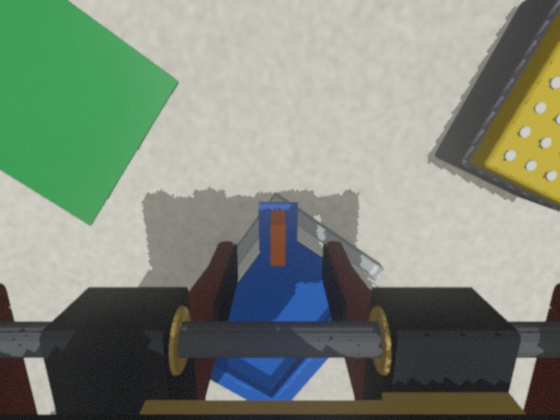

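Call:
{"op": "apply_moves", "data": {
  "moves": [
    {"tx": -0.1,"ty": -0.05,"tz": 0.5,"spin": 0,"hand": 0},
    {"tx": -0.1,"ty": -0.05,"tz": 0.9,"spin": 0,"hand": 0},
    {"tx": -0.1,"ty": -0.05,"tz": 0.9,"spin": 0,"hand": 0},
    {"tx": -0.1,"ty": -0.05,"tz": 0.9,"spin": 0,"hand": -0.5},
    {"tx": -0.1,"ty": -0.05,"tz": 0.9,"spin": 0,"hand": -1},
    {"tx": -0.1,"ty": -0.05,"tz": 0.9,"spin": 0,"hand": -1},
    {"tx": -0.1,"ty": -0.05,"tz": 0.9,"spin": 0,"hand": -1},
    {"tx": -0.1,"ty": -0.05,"tz": 0.9,"spin": 0,"hand": -1}
  ],
  "force": 12
}}

```text
clock: 9.75
position: [0.5502, -0.1918, 0.0603]
orientation: [0.0, 0.957, 0.291, 0.005]
contact_force: [-1.0, -0.0, 1.3]
gripper_width: 0.0076
```

```bash
python3 conv.py;python3 -c "
from h import *
s=viewer.read_camera('wrist');cv2.imwrite('pics/w11.png',s['img'])
s=viewer.read_camera('scene');cv2.imwrite('pics/s11.png',cv2.resize(s['img'][170:270,190:310],None,fx=5,fy=5,interpolation=2))"
```

```text
t 9.75 p [ 0.5502 -0.1918  0.0603] yaw 0.590 z [ 0.009  0.003 -1.   ] F [-1.  -0.   1.3] w 0.0076
```

View pics/w11.png

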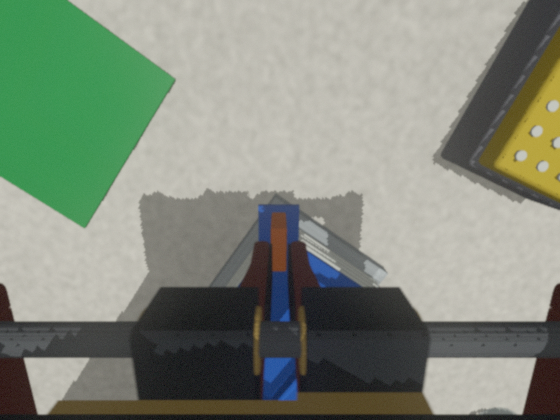

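View pics/s11.png

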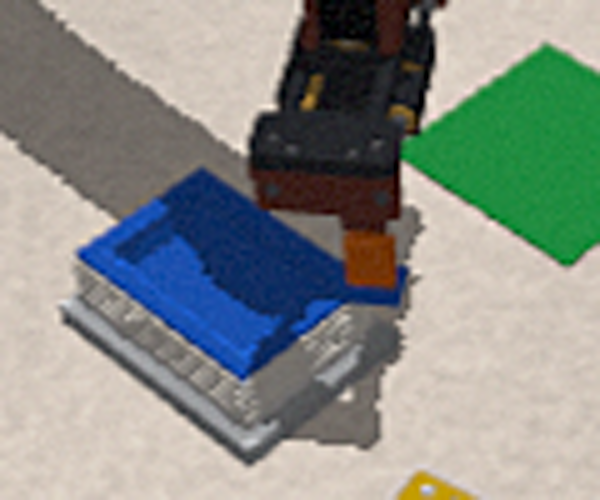

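The grip stopped at 7.6 mm. But in the scene view the near finger does not cover the tab's wide face, so I'll check by projecting the TCP.

```bash
cat >> h.py <<'E'
def proj(c,p):
    f=K(c); q=Rm(c).T@(np.array(p)-np.array(c["xyz"])); return c["cx"]+f*q[0]/-q[2], c["cy"]-f*q[1]/-q[2]
E
python3 -c "
from h import *
st=monitor.read_state(); p=st['position']; 
ty=np.array([.556,-.83,0]); tx=np.array([.83,.556,0])
for n in ('wrist','scene'):
    c=viewer.read_camera(n)
    for lab,o in (('tcp',0*tx),('tcp+6y',.006*ty),('tcp-6y',-.006*ty),('tcp+10x',.01*tx),('up18',np.array([0,0,.0187])),('up60',np.array([0,0,.06]))):
        u,v=proj(c,p+o); print(n,lab,round(u,1),round(v,1), 'crop',round((u-190)*5),round((v-170)*5))
    print(c['xyz'])
    if n=='scene':
        P=pts(c)
        for (a,b) in ((370,260),(370,225),(330,195),(380,300)): print((a,b),P[170+b//5,190+a//5])
"
```

```text
wrist tcp 278.3 233.4 crop 441 317
wrist tcp+6y 287.8 233.4 crop 489 317
wrist tcp-6y 268.7 233.4 crop 394 317
wrist tcp+10x 278.3 218.2 crop 441 241
wrist up18 278.3 244.7 crop 441 373
wrist up60 278.2 278.8 crop 441 544
[ 0.61155191 -0.15082829  0.26155339]
scene tcp 263.4 224.7 crop 367 273
scene tcp+6y 263.0 226.3 crop 365 282
scene tcp-6y 263.8 223.0 crop 369 265
scene tcp+10x 267.2 225.0 crop 386 275
scene up18 263.1 219.6 crop 366 248
scene up60 262.5 207.9 crop 362 190
[ 1.04599307 -0.67626735  0.78146363]
(370, 260) [ 0.55523635 -0.19414984  0.07547956]
(370, 225) [ 0.55952415 -0.19702875  0.10562585]
(330, 195) [ 0.59652203 -0.25716608  0.19340158]
(380, 300) [ 0.56317697 -0.19630852  0.0528878 ]
```

```bash
python3 -c "
from h import *
np.set_printoptions(precision=4,suppress=True)
c=viewer.read_camera('wrist'); P=pts(c)
for v in range(238,300,5):
    print(v,[P[v,u].round(4).tolist() for u in (258,264,279,294,300)])
c=viewer.read_camera('scene'); P=pts(c)
for v in range(206,232,2): print(v,P[v,260],P[v,264],P[v,268],c['img'][v,264])
"
```

```text
238 [[0.524, -0.1903, 0.0136], [0.5403, -0.1872, 0.0537], [0.5553, -0.1888, 0.084], [0.5508, -0.2036, 0.0525], [0.5495, -0.2102, 0.0402]]
243 [[0.5252, -0.1904, 0.0262], [0.5547, -0.1801, 0.1023], [0.5532, -0.1902, 0.0849], [0.563, -0.1926, 0.1021], [0.5492, -0.2098, 0.0493]]
248 [[0.5271, -0.1901, 0.04], [0.555, -0.1803, 0.1089], [0.5578, -0.1871, 0.1055], [0.5629, -0.1923, 0.1087], [0.5476, -0.2105, 0.0538]]
253 [[0.5278, -0.1903, 0.0499], [0.5547, -0.1807, 0.1139], [0.5575, -0.1873, 0.1109], [0.5625, -0.1923, 0.1141], [0.5445, -0.2128, 0.0531]]
258 [[0.525, -0.1922, 0.0504], [0.5552, -0.1807, 0.1204], [0.5559, -0.1883, 0.1123], [0.5623, -0.1922, 0.1195], [0.5414, -0.2149, 0.0527]]
263 [[0.5231, -0.1936, 0.0533], [0.5554, -0.1808, 0.1259], [0.554, -0.1896, 0.1128], [0.5619, -0.1922, 0.1239], [0.5642, -0.1937, 0.1262]]
268 [[0.5535, -0.1792, 0.1294], [0.5551, -0.1812, 0.1298], [0.5519, -0.191, 0.1131], [0.562, -0.1919, 0.1294], [0.5635, -0.1939, 0.1297]]
273 [[0.554, -0.1792, 0.1348], [0.5552, -0.1814, 0.1344], [0.5504, -0.192, 0.1146], [0.5625, -0.1912, 0.1356], [0.5635, -0.1935, 0
[... 1231 characters left out ...]
 -0.1181  0.0008] [ 32  70 115]
218 [ 0.5474 -0.1998  0.0891] [ 0.5547 -0.1929  0.0887] [ 0.5624 -0.1862  0.0887] [  0  51 116]
220 [ 0.5441 -0.1971  0.0776] [ 0.5545 -0.193   0.0814] [ 0.5621 -0.1862  0.0812] [  0  48 112]
222 [ 0.5439 -0.1974  0.0704] [ 0.5545 -0.1934  0.0744] [ 0.5625 -0.187   0.0749] [ 15  55 115]
224 [ 0.5446 -0.1985  0.0643] [ 0.5541 -0.1934  0.0668] [ 0.5631 -0.1879  0.0686] [  7  50 113]
226 [ 0.5448 -0.1992  0.0574] [ 0.5544 -0.1941  0.06  ] [ 0.561  -0.1861  0.0582] [  0  48 121]
228 [ 0.5481 -0.2028  0.055 ] [ 0.5564 -0.1965  0.0559] [ 0.5636 -0.1891  0.0549] [100  44  12]
230 [ 0.5499 -0.205   0.0505] [ 0.5603 -0.2007  0.0544] [ 0.57   -0.1959  0.0573] [94 37  7]
```

The measurements disagree. By depth in both the wrist and scene views, the fingers end at z≈0.102, while the reported TCP is at z=0.060. So the real tips sit about 42 mm above the reported TCP, which also explains why they passed over the handle bar. The tab isn't gripped: the fingers were just still closing above it. I'll reopen, measure the tips, and go lower.

Call:
{"op": "apply_moves", "data": {
  "moves": [
    {"tx": 0,"ty": 0,"tz": 0,"spin": 0,"hand": 0},
    {"tx": 0,"ty": 0,"tz": 0,"spin": 0,"hand": 0},
    {"tx": 0,"ty": 0,"tz": 0,"spin": 0,"hand": 0},
    {"tx": 0,"ty": 0,"tz": 0,"spin": 0,"hand": 0},
    {"tx": 0,"ty": 0,"tz": 0,"spin": 0,"hand": 0}
  ]
}}

```text
clock: 10.55
position: [0.5501, -0.1918, 0.0602]
orientation: [0.0, 0.957, 0.291, 0.005]
contact_force: [-0.1, -0.4, 0.5]
gripper_width: 0.0372
```

```bash
cat > tip.py <<'E'
from h import *
from scipy.spatial.transform import Rotation as R
np.set_printoptions(precision=4,suppress=True)
s=monitor.read_state(); q=s["orientation"]; M=R.from_quat(np.r_[q[1:],q[0]]).as_matrix()
c=viewer.read_camera('wrist'); L=(pts(c)-s["position"])@M
m=(abs(abs(L[...,0])-.010)<.004)&(abs(L[...,1])<.06)&(L[...,2]<-.0)&(L[...,2]>-.1)&(c["depth"]>0)
hsv=cv2.cvtColor(c["img"],cv2.COLOR_BGR2HSV); 
for side in (-1,1):
    k=m&(L[...,1]*side>.002)&((hsv[...,0]<12)|(hsv[...,0]>170))&(hsv[...,2]<110)
    Z=L[k]; v,u=np.nonzero(k); 
    print(side,len(Z),"tip tool-z max",np.percentile(Z[:,2],[95,99,100]), "y range",Z[:,1].min(),Z[:,1].max(),"rows",v.min(),v.max(),"cols",u.min(),u.max())
print(s["position"],s["gripper_width"],s["contact_force"])
cv2.imwrite("pics/tipw.png",c["img"])
E
python3 tip.py
```

```text
-1 1484 tip tool-z max [-0.0431 -0.0153 -0.0005] y range -0.028975340809835257 -0.0020380951830963876 rows 215 362 cols 202 275
1 1392 tip tool-z max [-0.0419 -0.0143 -0.0025] y range 0.0021227643386104943 0.02975199737951732 rows 216 363 cols 282 357
[ 0.5501 -0.1918  0.0602] 0.03719392915294129 [-0.0564 -0.3591  0.5131]
```

View pics/tipw.png

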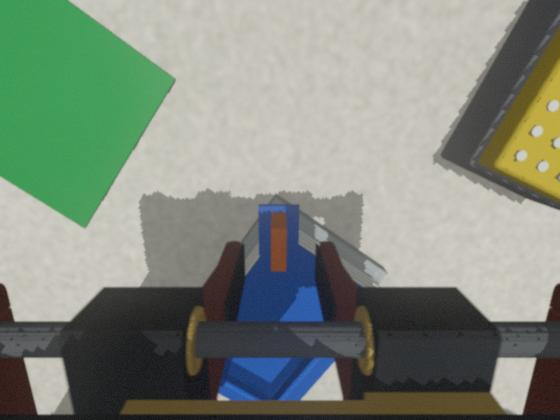

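Call:
{"op": "apply_moves", "data": {
  "moves": [
    {"tx": 0,"ty": 0,"tz": 1,"spin": 0,"hand": 0},
    {"tx": 0,"ty": 0,"tz": 2,"spin": 0,"hand": 0},
    {"tx": 0,"ty": 0,"tz": 2.8,"spin": 0,"hand": 0},
    {"tx": 0,"ty": 0,"tz": 3.3,"spin": 0,"hand": 0},
    {"tx": 0,"ty": 0,"tz": 3.6,"spin": 0,"hand": 0},
    {"tx": 0,"ty": 0,"tz": 3.6,"spin": 0,"hand": 0}
  ]
}}

```text
clock: 11.2
position: [0.5502, -0.1915, 0.0237]
orientation: [-0.0, 0.957, 0.291, 0.005]
contact_force: [-0.6, 1.0, -0.9]
gripper_width: 0.0436
```

```bash
python3 tip.py; python3 -c "
from h import *
s=viewer.read_camera('scene');cv2.imwrite('pics/s12.png',cv2.resize(s['img'][170:270,190:310],None,fx=5,fy=5,interpolation=2))"
```

```text
-1 1688 tip tool-z max [-0.0444 -0.0383 -0.0307] y range -0.0327737648491642 -0.0020187499796514956 rows 233 361 cols 189 274
1 1696 tip tool-z max [-0.0435 -0.0367 -0.0315] y range 0.002007827943857352 0.03430791844912293 rows 233 359 cols 282 370
[ 0.5502 -0.1915  0.0237] 0.04359464553262578 [-0.5801  1.0129 -0.9219]
```

View pics/tipw.png

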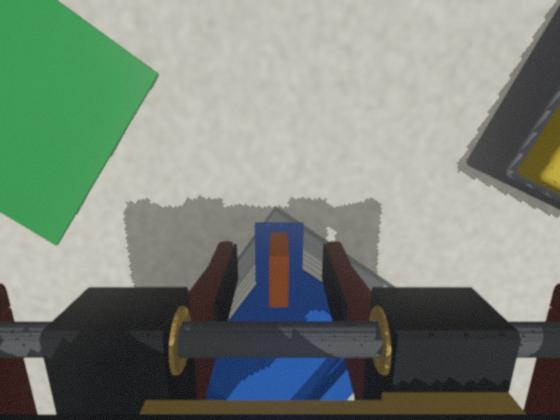

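View pics/s12.png

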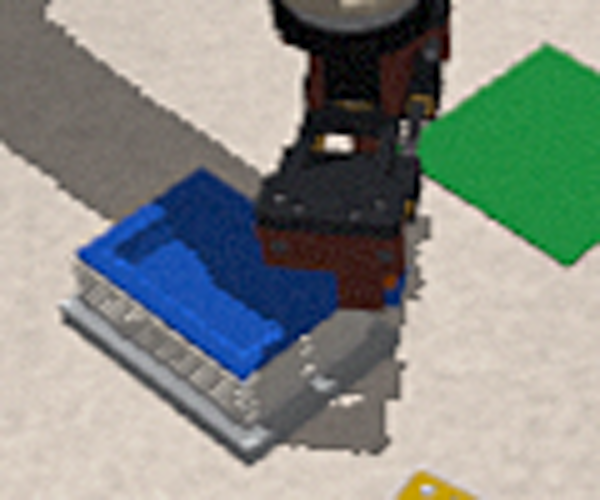

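The near finger now covers the tab's face (360,290) and nothing has touched. Another 5 mm down, then close.

Call:
{"op": "apply_moves", "data": {
  "moves": [
    {"tx": 0,"ty": 0,"tz": 0.3,"spin": 0,"hand": 0},
    {"tx": 0,"ty": 0,"tz": 0.5,"spin": 0,"hand": -1},
    {"tx": 0,"ty": 0,"tz": 0.5,"spin": 0,"hand": -1},
    {"tx": 0,"ty": 0,"tz": 0.5,"spin": 0,"hand": -1},
    {"tx": 0,"ty": 0,"tz": 0.5,"spin": 0,"hand": -1},
    {"tx": 0,"ty": 0,"tz": 0.5,"spin": 0,"hand": -1},
    {"tx": 0,"ty": 0,"tz": 0.5,"spin": 0,"hand": -1},
    {"tx": 0,"ty": 0,"tz": 0.5,"spin": 0,"hand": -1}
  ],
  "force": 12
}}

```text
clock: 12.1
position: [0.5505, -0.1915, 0.0194]
orientation: [-0.0, 0.957, 0.291, 0.005]
contact_force: [-0.7, 1.7, 1.9]
gripper_width: 0.009
```

Call:
{"op": "apply_moves", "data": {
  "moves": [
    {"tx": 0,"ty": 0,"tz": 0,"spin": 0,"hand": -1},
    {"tx": 0,"ty": 0,"tz": 0,"spin": 0,"hand": -1}
  ]
}}

```text
clock: 12.3
position: [0.5505, -0.1915, 0.0194]
orientation: [-0.0, 0.957, 0.291, 0.005]
contact_force: [0.3, -0.7, 1.1]
gripper_width: 0.0092
```

```bash
python3 tip.py; python3 conv.py; python3 -c "
from h import *
s=viewer.read_camera('scene');cv2.imwrite('pics/s13.png',cv2.resize(s['img'][170:270,190:310],None,fx=5,fy=5,interpolation=2))"
```

```text
-1 1278 tip tool-z max [-0.0442 -0.0403 -0.0356] y range -0.015154560765035735 -0.002017672536925302 rows 236 319 cols 238 274
1 1319 tip tool-z max [-0.0438 -0.0393 -0.035 ] y range 0.002006613681397547 0.016070721566611785 rows 236 318 cols 282 320
[ 0.5505 -0.1915  0.0194] 0.009245597210593681 [ 0.323  -0.6789  1.0774]
t 12.35 p [ 0.5505 -0.1915  0.0194] yaw 0.590 z [ 0.009  0.003 -1.   ] F [-1.4  0.1  0.5] w 0.0091
```

View pics/tipw.png

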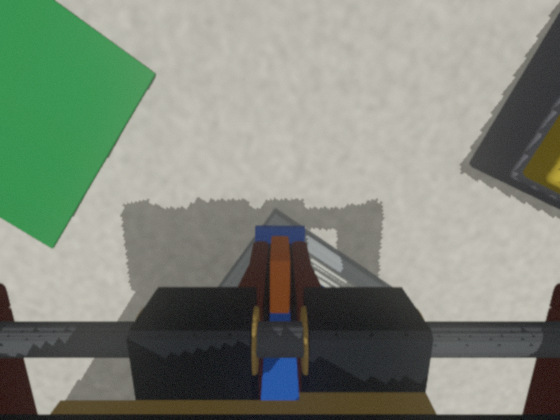

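View pics/s13.png

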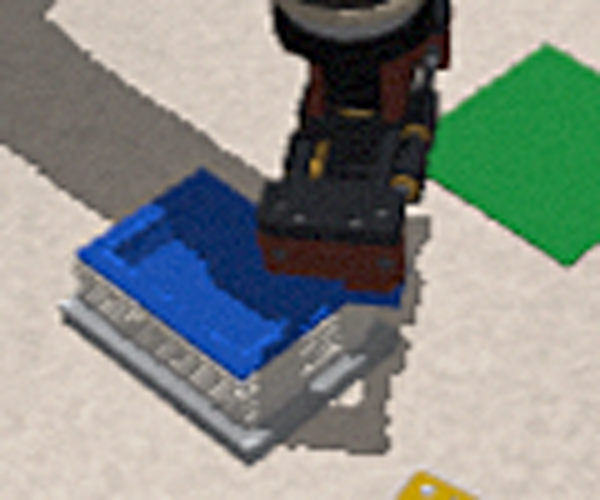

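The tab is gripped (9.1 mm). The tool can't be tilted with these moves, so I'm using a light grip that lets the tab pivot about the finger axis. I'll follow the arc about the far corner.

Call:
{"op": "apply_moves", "data": {
  "moves": [
    {"tx": -0.04,"ty": 0,"tz": -0.25,"spin": 0,"hand": -1},
    {"tx": -0.08,"ty": 0,"tz": -0.5,"spin": 0,"hand": -1},
    {"tx": -0.12,"ty": 0,"tz": -0.75,"spin": 0,"hand": -1},
    {"tx": -0.17,"ty": 0,"tz": -1.0,"spin": 0,"hand": -1}
  ]
}}

```text
clock: 12.8
position: [0.5486, -0.1924, 0.0293]
orientation: [-0.0, 0.957, 0.291, 0.005]
contact_force: [0.3, 2.4, -4.1]
gripper_width: 0.0089
```

```bash
cat > look.py <<'E'
import sys
from h import *
s=viewer.read_camera('scene');cv2.imwrite('pics/%ss.png'%sys.argv[1],cv2.resize(s['img'][170:270,190:310],None,fx=5,fy=5,interpolation=2))
w=viewer.read_camera('wrist');cv2.imwrite('pics/%sw.png'%sys.argv[1],w['img'])
# blue plane fit from scene depth
P=pts(s); hsv=cv2.cvtColor(s['img'],cv2.COLOR_BGR2HSV); m=cv2.inRange(hsv,(105,120,60),(125,255,255)); 
for nm,(x0,y0,x1,y1) in (("",(195,120,330,265)),):
    z=np.zeros_like(m); z[y0:y1,x0:x1]=m[y0:y1,x0:x1]; z=cv2.erode(z,np.ones((3,3)))
    k,l,st,ce=cv2.connectedComponentsWithStats(z); i=1+np.argmax(st[1:,4]); Q=P[l==i]
    A=np.c_[Q[:,:2]-Q[:,:2].mean(0),np.ones(len(Q))]
    co=None; keep=np.ones(len(Q),bool)
    for _ in range(15):
        co=np.linalg.lstsq(A[keep],Q[keep,2],rcond=None)[0]; r=Q[:,2]-A@co; keep=(r>-.006)&(r<.02)
    d=np.array([np.cos(.59),np.sin(.59)]); e=np.array([-d[1],d[0]])
    print("blue n",len(Q),"mean",Q.mean(0).round(4),"slope along diag %.3f across %.3f"%(co[:2]@d,co[:2]@e))
E
python3 conv.py; python3 look.py p1
```

```text
t 12.80 p [ 0.5486 -0.1924  0.0293] yaw 0.590 z [ 0.008  0.003 -1.   ] F [ 0.3  2.4 -4.1] w 0.0089
blue n 902 mean [ 0.4776 -0.2371  0.0506] slope along diag 0.066 across -0.014
```

View pics/p1s.png

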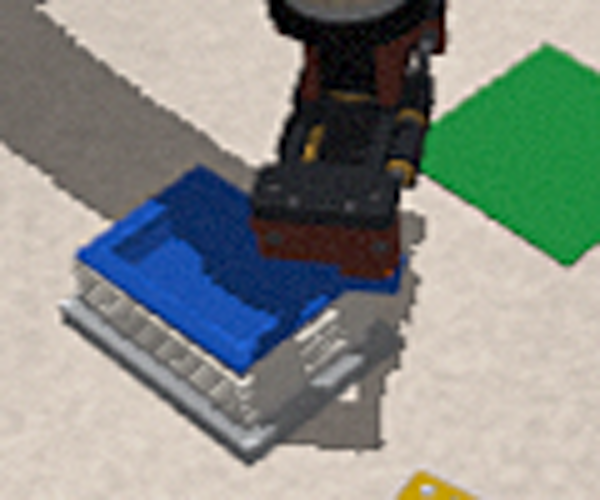

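View pics/p1w.png

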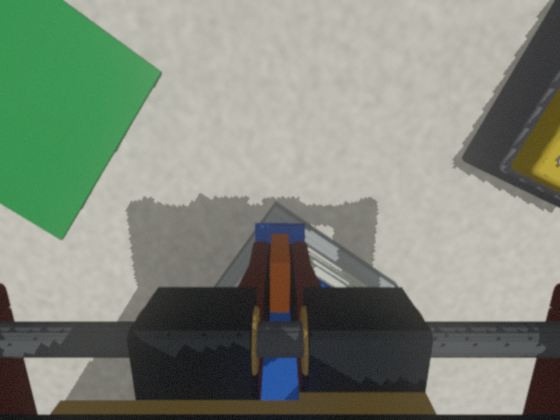

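It's peeling: the diagonal slope is 0.066 rad (0.063 expected) and the far corner (80,255) is still seated. Continuing along the arc.

Call:
{"op": "apply_moves", "data": {
  "moves": [
    {"tx": -0.06,"ty": 0,"tz": -0.25,"spin": 0,"hand": -1},
    {"tx": -0.11,"ty": 0,"tz": -0.5,"spin": 0,"hand": -1},
    {"tx": -0.17,"ty": 0,"tz": -0.75,"spin": 0,"hand": -1},
    {"tx": -0.23,"ty": 0,"tz": -1.0,"spin": 0,"hand": -1},
    {"tx": -0.3,"ty": 0,"tz": -1.25,"spin": 0,"hand": -1},
    {"tx": -0.3,"ty": 0,"tz": -1.25,"spin": 0,"hand": -1}
  ]
}}

```text
clock: 13.5
position: [0.5464, -0.1946, 0.0429]
orientation: [0.0, 0.957, 0.291, 0.005]
contact_force: [-1.0, -0.0, -1.4]
gripper_width: 0.0092
```

```bash
python3 conv.py; python3 look.py p2
```

```text
t 13.50 p [ 0.5464 -0.1946  0.0429] yaw 0.590 z [ 0.01   0.002 -1.   ] F [-1.  -0.  -1.4] w 0.0092
blue n 915 mean [ 0.4825 -0.238   0.0592] slope along diag 0.146 across -0.019
```

View pics/p2s.png

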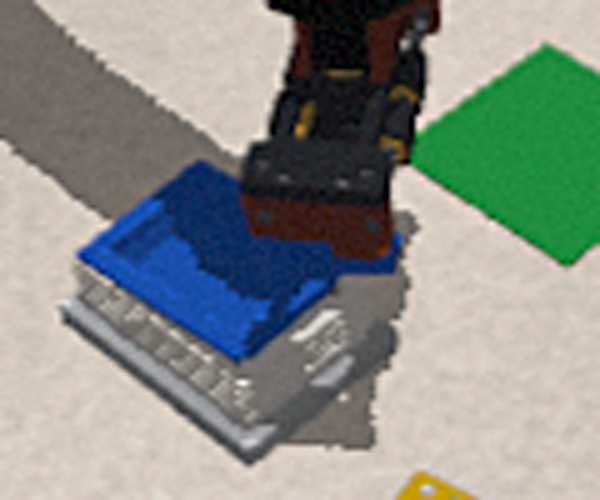

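View pics/p2w.png

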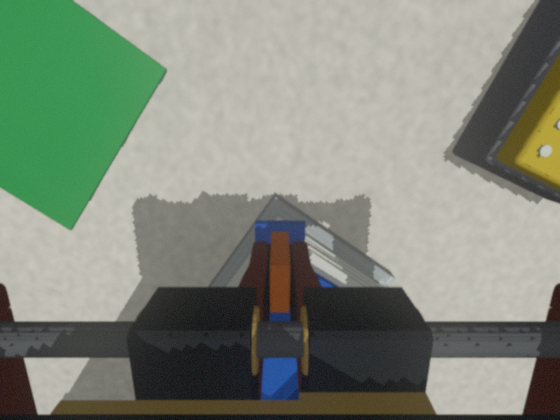

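The tray is peeled: slope 0.146, tab corner up about 23 mm, far corner (80,255) still seated. Now I'll grip firmly and lift away.

Call:
{"op": "apply_moves", "data": {
  "moves": [
    {"tx": 0,"ty": 0,"tz": 0,"spin": 0,"hand": -1},
    {"tx": 0,"ty": 0,"tz": 0,"spin": 0,"hand": -1},
    {"tx": 0,"ty": 0,"tz": -0.5,"spin": 0,"hand": -1},
    {"tx": 0,"ty": 0,"tz": -1,"spin": 0,"hand": -1},
    {"tx": 0,"ty": 0,"tz": -1.5,"spin": 0,"hand": -1},
    {"tx": 0,"ty": 0,"tz": -2,"spin": 0,"hand": -1},
    {"tx": 0,"ty": 0,"tz": -3,"spin": 0,"hand": -1},
    {"tx": 0,"ty": 0,"tz": -4,"spin": 0,"hand": -1}
  ],
  "force": 50
}}

```text
clock: 14.4
position: [0.5461, -0.1946, 0.0836]
orientation: [0.0, 0.957, 0.291, 0.005]
contact_force: [0.3, -0.2, -1.6]
gripper_width: 0.0087
```

```bash
python3 conv.py; python3 look.py p3
```

```text
t 14.40 p [ 0.5461 -0.1946  0.0836] yaw 0.590 z [ 0.01   0.002 -1.   ] F [ 0.3 -0.2 -1.6] w 0.0087
blue n 969 mean [ 0.4829 -0.2381  0.0998] slope along diag 0.144 across -0.029
```

View pics/p3s.png

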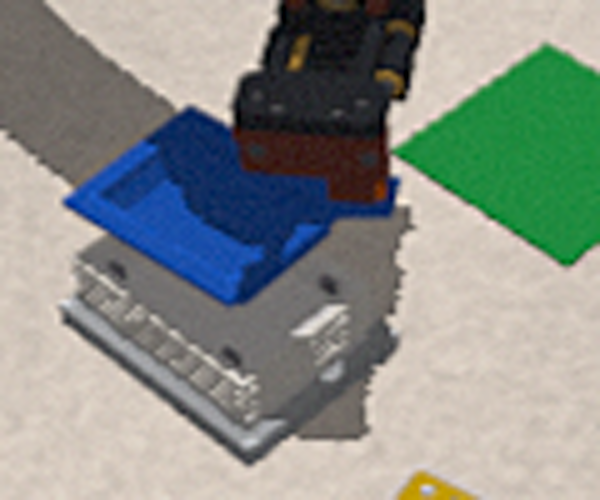

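The tray is free and the pile is still in its holder. It still tilts 0.144 rad, so I'll level it by setting it softly on the mat with a light grip, then regrip and lift.

```bash
python3 conv.py .590,.0415,.11,.59
```

```text
t 14.50 p [ 0.5473 -0.1949  0.0847] yaw 0.590 z [ 0.012  0.002 -1.   ] F [-0.   0.7 -1.6] w 0.0087
(0.59, 0.0415, 0.11, 0.59) -> tx 16.73 ty -17.26 tz -2.44 spin -0.000
```

Call:
{"op": "apply_moves", "data": {
  "moves": [
    {"tx": 0,"ty": 0,"tz": -1.5,"spin": 0,"hand": -1},
    {"tx": 2.5,"ty": -2.5,"tz": -2.4,"spin": 0,"hand": -1},
    {"tx": 5,"ty": -5.2,"tz": -2.4,"spin": 0,"hand": -1},
    {"tx": 8,"ty": -8.2,"tz": -2.4,"spin": 0,"hand": -1},
    {"tx": 11,"ty": -11.3,"tz": -2.4,"spin": 0,"hand": -1},
    {"tx": 14,"ty": -14.4,"tz": -2.4,"spin": 0,"hand": -1},
    {"tx": 16,"ty": -16.5,"tz": -2.4,"spin": 0,"hand": -1},
    {"tx": 16.7,"ty": -17.3,"tz": -2.4,"spin": 0,"hand": -1}
  ]
}}

```text
clock: 15.3
position: [0.5897, 0.0461, 0.1098]
orientation: [0.0, 0.956, 0.293, 0.007]
contact_force: [0.1, -0.5, -1.2]
gripper_width: 0.0085
```

Call:
{"op": "apply_moves", "data": {
  "moves": [
    {"tx": 0,"ty": 0,"tz": 0,"spin": 0,"hand": -1},
    {"tx": 0,"ty": 0,"tz": 0,"spin": 0,"hand": -1}
  ]
}}

```text
clock: 15.5
position: [0.5895, 0.045, 0.1096]
orientation: [0.001, 0.956, 0.293, 0.006]
contact_force: [0.8, -0.6, -1.7]
gripper_width: 0.0089
```

```bash
sed -i 's/\[170:270,190:310\],None,fx=5,fy=5/[120:270,190:350],None,fx=4,fy=4/; s/(195,120,330,265)/(195,120,345,225)/' look.py; python3 conv.py .590,.0415,.11,.59; python3 look.py p4; python3 -c "
from h import *
c=viewer.read_camera('top'); cv2.imwrite('pics/p4t.png',cv2.resize(c['img'][180:300,170:350],None,fx=4,fy=4,interpolation=2))"
```

```text
t 15.50 p [0.5895 0.045  0.1096] yaw 0.594 z [ 0.013  0.003 -1.   ] F [ 0.8 -0.6 -1.7] w 0.0089
(0.59, 0.0415, 0.11, 0.59) -> tx -0.16 ty 0.32 tz -0.04 spin 0.004
blue n 776 mean [0.5285 0.0041 0.1277] slope along diag 0.149 across -0.036
```

View pics/p4s.png

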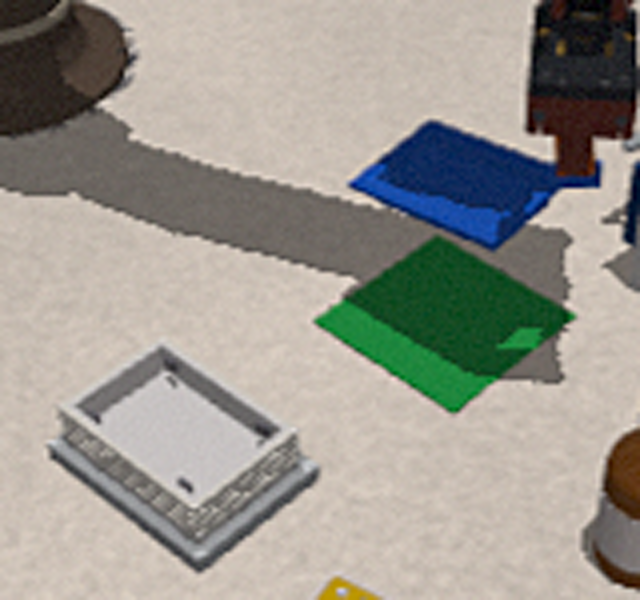

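View pics/p4t.png

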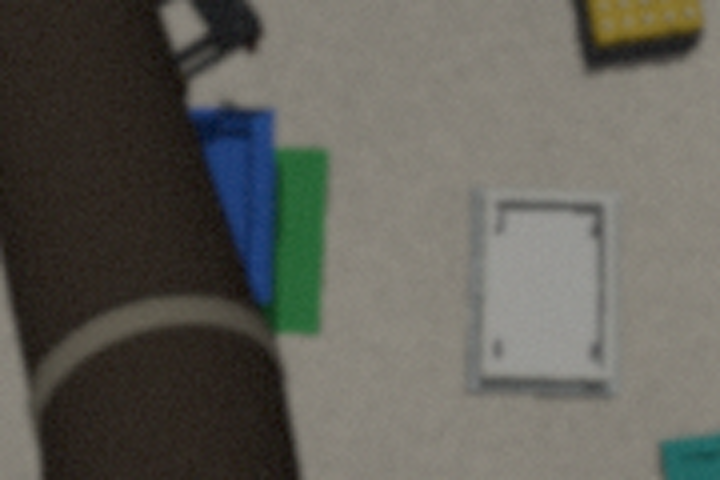

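The arm could come close to the incubator if I lowered the tray at the mat. I'll do the levelling on the open bench in front of the mat instead, around (0.39,-0.06).

```bash
python3 conv.py .455,-.015,.07,.594
```

```text
t 15.65 p [0.5896 0.0439 0.1096] yaw 0.592 z [ 0.013  0.002 -1.   ] F [ 0.5  0.1 -0.8] w 0.0085
(0.455, -0.015, 0.07, 0.594) -> tx -14.50 ty -2.65 tz 3.78 spin -0.002
```

Call:
{"op": "apply_moves", "data": {
  "moves": [
    {"tx": -2,"ty": -0.4,"tz": 0,"spin": 0,"hand": -1},
    {"tx": -5,"ty": -1,"tz": 0,"spin": 0,"hand": -1},
    {"tx": -8,"ty": -1.6,"tz": 1,"spin": 0,"hand": -1},
    {"tx": -11,"ty": -2.2,"tz": 2,"spin": 0,"hand": -1},
    {"tx": -13.5,"ty": -2.6,"tz": 3,"spin": 0,"hand": -1},
    {"tx": -14.5,"ty": -2.6,"tz": 3.7,"spin": 0,"hand": -1},
    {"tx": -14.5,"ty": -2.6,"tz": 3.7,"spin": 0,"hand": -1},
    {"tx": -14.5,"ty": -2.6,"tz": 3.7,"spin": 0,"hand": -1}
  ]
}}

```text
clock: 16.45
position: [0.4568, -0.0155, 0.0713]
orientation: [0.001, 0.957, 0.291, 0.007]
contact_force: [0.7, -0.6, -1.4]
gripper_width: 0.0086
```

```bash
python3 conv.py; python3 look.py p5
```

```text
t 16.45 p [ 0.4568 -0.0155  0.0713] yaw 0.591 z [ 0.014  0.003 -1.   ] F [ 0.7 -0.6 -1.4] w 0.0086
blue n 671 mean [ 0.3981 -0.059   0.0918] slope along diag 0.145 across -0.052
```

View pics/p5s.png

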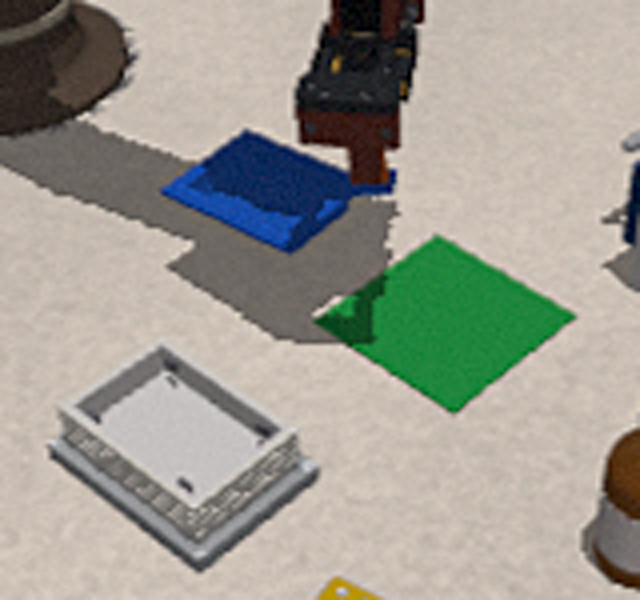

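Call:
{"op": "apply_moves", "data": {
  "moves": [
    {"tx": -0.8,"ty": -0.5,"tz": 1,"spin": 0,"hand": -1},
    {"tx": -0.8,"ty": -0.5,"tz": 2.5,"spin": 0,"hand": -1},
    {"tx": -0.8,"ty": -0.5,"tz": 4,"spin": 0,"hand": -1},
    {"tx": -0.8,"ty": -0.5,"tz": 5,"spin": 0,"hand": -1},
    {"tx": -0.8,"ty": -0.5,"tz": 5.5,"spin": 0,"hand": -1},
    {"tx": -0.8,"ty": -0.5,"tz": 5.7,"spin": 0,"hand": -1},
    {"tx": -0.8,"ty": -0.5,"tz": 5.7,"spin": 0,"hand": -1}
  ]
}}

```text
clock: 17.25
position: [0.4487, -0.0148, 0.0143]
orientation: [0.001, 0.956, 0.292, 0.007]
contact_force: [-0.0, 0.8, -1.1]
gripper_width: 0.0083
```

Call:
{"op": "apply_moves", "data": {
  "moves": [
    {"tx": 0,"ty": 0,"tz": 0,"spin": 0,"hand": -1},
    {"tx": 0,"ty": 0,"tz": 0.3,"spin": 0,"hand": -1},
    {"tx": 0,"ty": 0,"tz": 0.6,"spin": 0,"hand": -1},
    {"tx": 0,"ty": 0,"tz": 0.9,"spin": 0,"hand": -1},
    {"tx": 0,"ty": 0,"tz": 1.2,"spin": 0,"hand": -1}
  ],
  "force": 12
}}

```text
clock: 17.75
position: [0.4496, -0.0145, 0.0024]
orientation: [0.001, 0.956, 0.292, 0.008]
contact_force: [1.7, 1.0, 1.3]
gripper_width: 0.009
```

```bash
python3 conv.py; python3 look.py p6
```

```text
t 17.75 p [ 0.4496 -0.0145  0.0024] yaw 0.593 z [ 0.016  0.003 -1.   ] F [1.7 1.  1.3] w 0.0090
blue n 663 mean [ 0.3837 -0.0534  0.0211] slope along diag 0.107 across -0.034
```

View pics/p6s.png

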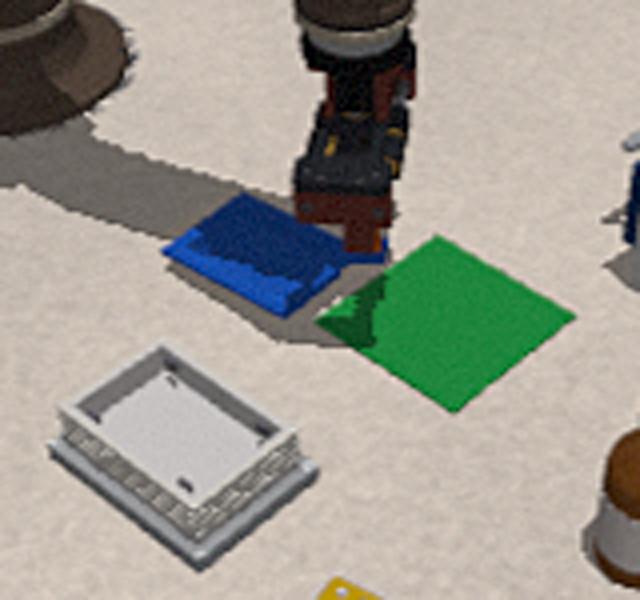

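Levelling works (slope now 0.107). Continuing down.

Call:
{"op": "apply_moves", "data": {
  "moves": [
    {"tx": 0,"ty": 0,"tz": 0.3,"spin": 0,"hand": -1},
    {"tx": 0,"ty": 0,"tz": 0.6,"spin": 0,"hand": -1},
    {"tx": 0,"ty": 0,"tz": 0.9,"spin": 0,"hand": -1},
    {"tx": 0,"ty": 0,"tz": 1.2,"spin": 0,"hand": -1},
    {"tx": 0,"ty": 0,"tz": 1.2,"spin": 0,"hand": -1}
  ]
}}

```text
clock: 18.35
position: [0.4487, -0.0146, -0.0104]
orientation: [0.0, 0.956, 0.292, 0.007]
contact_force: [0.1, -0.6, -0.5]
gripper_width: 0.0087
```

Call:
{"op": "apply_moves", "data": {
  "moves": [
    {"tx": 0,"ty": 0,"tz": 0.15,"spin": 0,"hand": -1},
    {"tx": 0,"ty": 0,"tz": 0.3,"spin": 0,"hand": -1},
    {"tx": 0,"ty": 0,"tz": 0.3,"spin": 0,"hand": -1}
  ]
}}

```text
clock: 18.65
position: [0.4497, -0.0142, -0.013]
orientation: [0.001, 0.956, 0.292, 0.008]
contact_force: [0.8, 1.6, 4.5]
gripper_width: 0.0092
```

```bash
python3 conv.py; python3 look.py p7
```

```text
t 18.65 p [ 0.4497 -0.0142 -0.013 ] yaw 0.593 z [ 0.015  0.004 -1.   ] F [0.8 1.6 4.5] w 0.0092
blue n 663 mean [ 0.3813 -0.0575  0.0183] slope along diag -0.020 across -0.028
```

View pics/p7s.png

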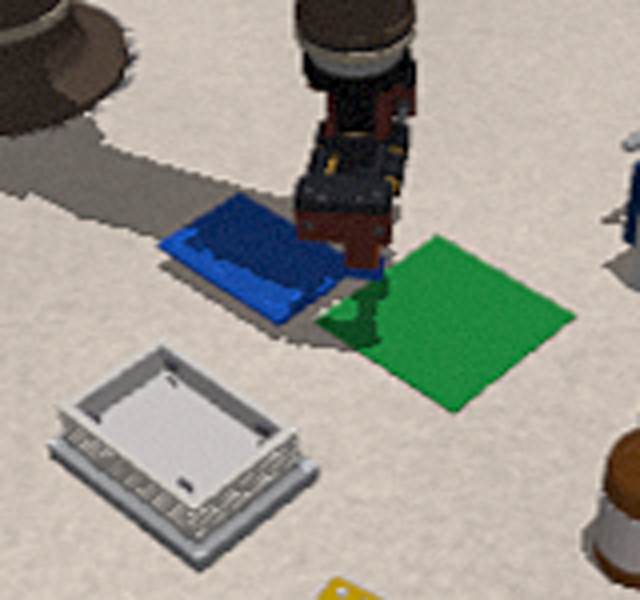

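The tray is flush on the bench: TCP z -0.013 as predicted, with a light 4.5 N touch. Gripping at 60 N and lifting.

Call:
{"op": "apply_moves", "data": {
  "moves": [
    {"tx": 0,"ty": 0,"tz": 0,"spin": 0,"hand": -1},
    {"tx": 0,"ty": 0,"tz": 0,"spin": 0,"hand": -1},
    {"tx": 0,"ty": 0,"tz": 0,"spin": 0,"hand": -1},
    {"tx": 0,"ty": 0,"tz": -0.5,"spin": 0,"hand": -1},
    {"tx": 0,"ty": 0,"tz": -1.5,"spin": 0,"hand": -1},
    {"tx": 0,"ty": 0,"tz": -3,"spin": 0,"hand": -1},
    {"tx": 0,"ty": 0,"tz": -5,"spin": 0,"hand": -1},
    {"tx": 0,"ty": 0,"tz": -7,"spin": 0,"hand": -1}
  ],
  "force": 60
}}

```text
clock: 19.55
position: [0.4478, -0.0146, 0.058]
orientation: [0.0, 0.956, 0.292, 0.007]
contact_force: [-0.6, -0.3, -1.1]
gripper_width: 0.0088
```

```bash
python3 conv.py .590,.0415,.14,.593; python3 look.py p8
```

```text
t 19.55 p [ 0.4478 -0.0146  0.058 ] yaw 0.593 z [ 0.014  0.004 -1.   ] F [-0.6 -0.3 -1.1] w 0.0088
(0.59, 0.0415, 0.14, 0.593) -> tx 15.04 ty 3.34 tz -7.98 spin 0.000
blue n 686 mean [ 0.3796 -0.0573  0.0871] slope along diag -0.026 across -0.043
```

View pics/p8s.png

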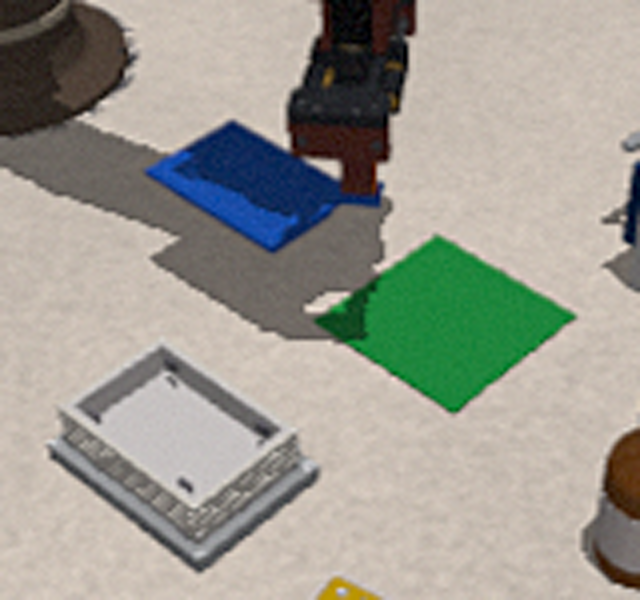

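Level now (slopes about -0.03 and -0.04). Moving over the mat.

Call:
{"op": "apply_moves", "data": {
  "moves": [
    {"tx": 0,"ty": 0,"tz": -2,"spin": 0,"hand": -1},
    {"tx": 2,"ty": 0.4,"tz": -4.5,"spin": 0,"hand": -1},
    {"tx": 5,"ty": 1.1,"tz": -6.5,"spin": 0,"hand": -1},
    {"tx": 8,"ty": 1.8,"tz": -8,"spin": 0,"hand": -1},
    {"tx": 11,"ty": 2.4,"tz": -8,"spin": 0,"hand": -1},
    {"tx": 13.5,"ty": 3,"tz": -8,"spin": 0,"hand": -1},
    {"tx": 15,"ty": 3.3,"tz": -8,"spin": 0,"hand": -1},
    {"tx": 15,"ty": 3.3,"tz": -8,"spin": 0,"hand": -1}
  ]
}}

```text
clock: 20.45
position: [0.5919, 0.0425, 0.1409]
orientation: [0.001, 0.956, 0.292, 0.009]
contact_force: [0.0, -0.2, -2.1]
gripper_width: 0.0089
```

Call:
{"op": "apply_moves", "data": {
  "moves": [
    {"tx": 0,"ty": 0,"tz": 0,"spin": 0,"hand": -1},
    {"tx": 0,"ty": 0,"tz": 0,"spin": 0,"hand": -1},
    {"tx": 0,"ty": 0,"tz": 0,"spin": 0,"hand": -1}
  ]
}}

```text
clock: 20.75
position: [0.5911, 0.0419, 0.1408]
orientation: [0.001, 0.956, 0.292, 0.009]
contact_force: [0.1, -0.7, -1.1]
gripper_width: 0.0084
```

```bash
sed -i 's/(195,120,345,225)/(195,120,345,200)/' look.py; python3 conv.py .590,.0415,.14,.593; python3 look.py p9
python3 - <<'E'
from h import *
s=viewer.read_camera('scene'); cv2.imwrite('pics/p9full.png',s['img'])
hsv=cv2.cvtColor(s['img'],cv2.COLOR_BGR2HSV); m=cv2.inRange(hsv,(105,120,60),(125,255,255)); z=np.zeros_like(m); z[120:225,230:345]=m[120:225,230:345]
ct=max(cv2.findContours(z,0,2)[0],key=cv2.contourArea); P=pts(s)
for zz in (.16,.17,.175,.18):
    W=np.array([onplane(s,u,v,zz)[:2]*1000 for u,v in ct[:,0]],np.float32); print(zz,cv2.minAreaRect(W))
q=P[z>0]; print(len(q),np.percentile(q,[5,50,95],axis=0).round(4))
E
```

```text
t 20.75 p [0.5911 0.0419 0.1408] yaw 0.593 z [ 0.017  0.003 -1.   ] F [ 0.1 -0.7 -1.1] w 0.0084
(0.59, 0.0415, 0.14, 0.593) -> tx -0.12 ty -0.02 tz 0.08 spin 0.000
blue n 820 mean [ 5.234e-01 -2.000e-04  1.707e-01] slope along diag -0.027 across -0.038
0.16 ((520.419189453125, 20.58621597290039), (111.45560455322266, 155.7140350341797), 88.78878784179688)
0.17 ((528.876220703125, 9.373111724853516), (109.66217041015625, 153.20840454101562), 88.7887954711914)
0.175 ((533.104736328125, 3.7665481567382812), (108.76543426513672, 151.95565795898438), 88.7887954711914)
0.18 ((537.333251953125, -1.8399925231933594), (107.86872863769531, 150.70281982421875), 88.7887954711914)
1017 [[ 0.47   -0.0469  0.1583]
 [ 0.5231  0.0074  0.1744]
 [ 0.5881  0.0356  0.1803]]
```

View pics/p9full.png

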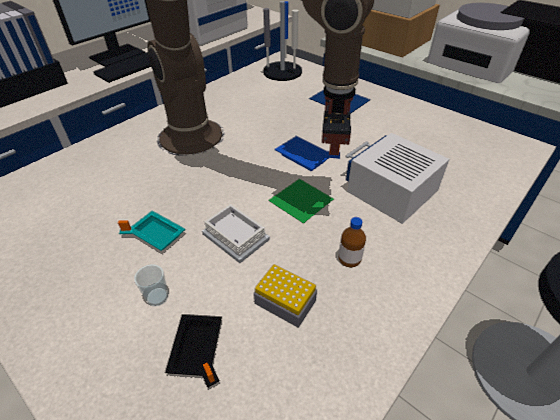

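```bash
python3 -c "
from h import *
s=viewer.read_camera('scene');cv2.imwrite('pics/d.png',cv2.resize(s['img'][120:220,320:450],None,fx=5.6,fy=5.6,interpolation=2))"; python3 conv.py
```

```text
t 20.95 p [0.5917 0.0422 0.1412] yaw 0.593 z [ 0.018  0.004 -1.   ] F [ 0.4 -0.7 -1.2] w 0.0088
```

View pics/d.png

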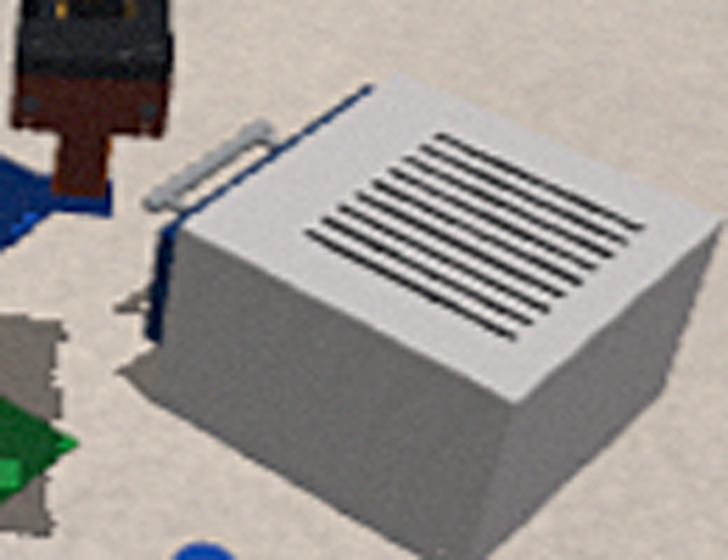

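The drawer front is flush along its whole edge (165,230 to 372,88). Settling one more moment, then handing in.

Call:
{"op": "apply_moves", "data": {
  "moves": [
    {"tx": 0,"ty": 0,"tz": 0,"spin": 0,"hand": -1},
    {"tx": 0,"ty": 0,"tz": 0,"spin": 0,"hand": -1},
    {"tx": 0,"ty": 0,"tz": 0,"spin": 0,"hand": -1},
    {"tx": 0,"ty": 0,"tz": 0,"spin": 0,"hand": -1}
  ]
}}

```text
clock: 21.35
position: [0.5917, 0.0423, 0.1412]
orientation: [0.001, 0.956, 0.292, 0.009]
contact_force: [0.4, 0.3, -1.2]
gripper_width: 0.0085
```

```bash
python3 conv.py; python3 -c "
from bench import bot; print(bot.job_done())"
```

```text
t 21.35 p [0.5917 0.0423 0.1412] yaw 0.593 z [ 0.018  0.004 -1.   ] F [ 0.4  0.3 -1.2] w 0.0085
the job is handed in; nothing more can be done
None
```

I shut the drawer and then peeled the blue tray off the pile. The job was handed in at 21.4 s with the tray held over the mat; no verdict was reported.

**Drawer:** I pushed until it hit a hard stop, with about 9 N of push. The last picture shows the front flush with the incubator.

**Peel:** I tipped the tray up by its tab to a slope of 0.146 rad. That put the tab corner about 23 mm up while the far corner was still seated. I then lifted it away, and the pile stayed in its holder.

**Final hold:** The tray is about 15 cm above the mat and within about 5 mm of its centre. Its slopes measure -0.027 and -0.038 rad, and a few hundredths of that may be camera bias. The bottle, tip box and beaker look unmoved in the last scene picture, though I did not measure them.

Some things did not go as described:
- **Finger length:** The camera depth showed the real fingertips about 42 mm behind the reported TCP. The first drawer push therefore passed over the handle bar and pressed on the drawer front itself. My first close on the tab also missed above it, so I reopened and gripped lower.
- **No tool tilt:** The moves cannot tilt the gripper, so I peeled with a light 12 N grip and let the tab turn between the pads.
- **Bench contact:** The tray came off still tilted by about 0.14 rad. I levelled it by setting it lightly on the open bench, then regripped at 60 N and lifted it to the mat.

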